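# Carry a top-heavy specimen jar upright to the photo mat

## Task

Pick up the jar carrier by its orange handle, lift it a hand's breadth straight up from the black parking mat and get the top-heavy specimen jar in its springy cradle to stand upright there for a second or two. Then carry it, keeping the jar upright all the way, to the blue photo mat, and hold it up in the air so that the jar stays upright and still over the middle of that mat for about eight seconds for the long-exposure picture; finish while still holding it up there, at a moment when the jar is balanced and calm, so that it does not slump in the second after. Touch only the carrier, not the jar, and leave everything else on the bench as it is.

Things in the scene. Friction and masses are not known exactly. Their poses are not given: they have to be found in the camera images.
- carrier: Jar carrier: aluminium plate 360 x 120 x 10 mm on 4 mm feet, 0.50 kg, loose on the black mat. Origin: centre of its underside, below the handle. x along the plate to the jar end, y across, z up. Handle post in the middle; steel counterweight (60 x 90 mm, top at z 50 mm) at the -x end balances the jar: the whole (0.82 kg, centre of mass z 64 mm) hangs level from the handle.
- handle (a point): Centre of the orange handle block on the carrier, at carrier x 0, y 0, z 122 mm; axes as the carrier. Block 36 mm long in x, 24 mm thick in y, 46 mm high (z 99 to 145 mm). Grasp it from above with the fingers closing along carrier y; a grip of 60 to 100 N suits it.
- pivot (a point): Cradle's pivot, at carrier x 140, y 0, z 56 mm, between two brackets 70 mm high; axes as the carrier, pivot axis = carrier x. Jar and cradle: 0.32 kg nominal (jar mass uncertain by 10 %), centre of mass 62 mm above the pivot, inertia about it 0.0026 kg m2. Spring 0.140 Nm/rad (centred at cradle 0) and damper 0.0345 Nm s/rad act between carrier and cradle; no dry friction.
- cradle (a joint): Cradle angle relative to the carrier, rad, about carrier +x: 0 = jar square to the plate, positive = jar top leans to carrier -y; stops at +-0.25; starts on the + stop. Toppling (0.196 Nm/rad of lean from vertical) beats the spring: off upright the jar falls in about 0.7 s to a stop unless the carrier is tilted about its x against the lean. Acceleration along carrier y also topples it.
- jar: Clear jar, yellow lid, brown specimen, 64 mm diameter (lid 68), 200 mm tall, 0.27 kg nominal, fixed in the grey cradle cup (74 mm diameter, bottom 28 mm below the pivot). Origin: centre of the jar's bottom, on its axis 25 mm below the pivot; z along its axis to the lid, upright when z is vertical. Not to be touched.
- jar_lid (a point): Centre of the top of the jar's yellow lid, 200 mm above the jar's bottom; axes as the jar.
- park_mat: Black rubber mat with two yellow lines, 480 x 240 x 4 mm, fixed to the bench. Origin: centre of its underside.
- photo_mat: Blue square mat, 200 x 200 x 4 mm, fixed, with a white ring of 100 mm diameter about its middle. Origin: centre of its underside; the jar is to be held above this point. In its +x direction, 180 to 270 mm from the centre, a black camera on a stalk is fixed to the bench, 180 mm high, 100 mm wide.
- brush: Wooden scrubbing brush lying between the mats, 45 x 130 x 36 mm, long in its y. Origin: centre of its underside. Bystander.
- pot_a: Small glass pot with yellow cap, 52 mm diameter, 60 mm tall, origin at its underside. Bystander.
- pot_b: Second small pot like pot_a. Bystander.
- spray: Bottle with green cap, 72 mm diameter, 170 mm tall, at the left side, origin at its underside. Bystander.
- big_jar: Amber jar with white lid, 90 mm diameter, 160 mm tall, at the right side, origin at its underside. Bystander.

How it is judged (in metres and radians):
On the way, in this order (a step that is already met when the one before it is completed fails the run):
1. the carrier is lifted clear of the parking mat (over 30 mm) and, still above it (carrier within 140 mm of that mat's middle), the jar stands upright within 0.1 rad for 1 s (height (world z) of carrier above 0.03 m and horizontal distance between carrier and park_mat below 0.14 m and angle between jar's own z axis and vertical below 0.1 rad), for 1 s.
2. the jar is held in the air over the photo mat (within 50 mm of its middle, carrier over 30 mm above the bench), upright within 0.1 rad, for 7 s without a break (height (world z) of carrier above 0.03 m and horizontal distance between jar and photo_mat below 0.05 m and angle between jar's own z axis and vertical below 0.1 rad), for 7 s.
At the end, for the whole second after the job is handed in: The gripper still holds the carrier in the air, its underside more than 30 mm above the bench and nearly still (under 0.15 m/s), the jar within 60 mm of the middle of the photo mat and leaning less than 0.2 rad through the last second (height (world z) of carrier above 0.03 m and horizontal distance between jar and photo_mat below 0.06 m and angle between jar's own z axis and vertical below 0.2 rad and linear speed of carrier below 0.15 m/s and contact force between carrier and the fingers above 3 N); the arm keeps its last pose, push and grip.
It fails at once if the jar leans over 0.2 rad while it is away from the parking mat (carrier more than 180 mm from that mat's middle) (horizontal distance between carrier and park_mat above 0.18 m and angle between jar's own z axis and vertical above 0.2 rad).
It fails at once if the jar leans over 0.45 rad at any time (angle between jar's own z axis and vertical above 0.45 rad).
It fails at once if the jar touches or is touched by anything with more than 1 N (contact force between jar and anything else above 1 N).
It fails at once if a bystander is moved by more than 30 mm (distance of any of brush, pot_a, pot_b, spray, big_jar from where it was at the start of the episode above 0.03 m).
It fails at once if the carrier bumps the photo mat's camera or is set down there (over 3 N) (contact force between carrier and photo_mat above 3 N).
It also fails if it takes over 72 s, if anything falls off the work surface, if the arm or the gripper's body presses on something with over 40 N, if the wrist force passes 120 N, or if a joint passes its speed limit or range.

## Robot

A 7-joint arm with a two-finger parallel gripper is mounted at the origin on the work surface. World frame = base frame: x ahead of the robot, y to its left, z up, the work surface at z = 0. Lengths are in mm, angles in rad, forces in N, time in s.
With the tool pointing down it reaches from about 350 to 900 mm from the base axis. Payload 8.1 kg.
Tool frame: the origin (TCP) lies midway between the tips of the shut fingers; the grasp point (between the pads) lies 19 mm behind it; z points along the fingers, y is the line along which they close (so a half turn about z gives the same grasp; the last joint's range is limited). The gripper opens to 85 mm and grips with 20 to 120 N. Pads are 22 mm wide; open, the fingers measure 114 mm over their backs; the gripper's body (76 mm by 85 mm) begins 54 mm behind the grasp point. The pads swing forward as they close: fully open they stand 13 mm farther back than shut.
Start: joints at [1.234, 0.434, 0.025, 1.573, -0.012, 1.134, -0.075], TCP at [144.772, -608.015, 231.323] pointing down, gripper open.
Joint ranges: [-2.62, 2.62], [-0.44, 2.09], [-1.27, 1.32], [0.08, 2.57], [-1.32, 4.46], [0.12, 2], [-2.74, 2.74]. Speed limits (rad/s): [2.22, 2.22, 3.01, 3.01, 3.14, 3.14, 3.14].

## Interface

Orientations are given as a unit quaternion [w, x, y, z].
In Python, from station import bot, vision, workorder gives the robot as it stands.
- The arm moves only by the shell command python3 -m jog 'ROWS' [FORCE]. ROWS is JSON, a list that holds one entry, the list of rows, each a list of 7 numbers: the turn, a rotation vector about the world's x, y, z in rad, then the shift along the world's x, y, z in m, then the opening, from -1 (shut) to 1 (fully open). In form: [[[ax, ay, az, dx, dy, dz, jaw], ...]]. A call has 1 to 8 rows; each row shifts and turns the commanded pose from where the row before left it; what a row does not reach is not made up. A row lasts 1/8 s, in which the tool goes at most 62.5 mm and 10.7 degrees, less where a joint would pass 70% of its speed; a pose out of reach is approached as far as the arm can. A call with a gripper value outside its range is refused whole. The fingers move at their own pace and stop on an object; FORCE is the grip in N (left out, the last holds). Time passes only in rows, so rows that do not move let the fingers close. It gives the time, the measured TCP pose, the force, the opening and the grip force at its end, in the units of the state.
- bot.sense(): the state, without advancing time (a new reading comes with each control period).
- vision.grab_frame(name): name is "scene" or "top" or "wrist"; returns the picture (384x512x3 uint8, red, green, blue); there is no depth.
- vision.camera_model(name): a dict with "camera_matrix" (3x3 intrinsics, pixels), "k1" (the pictures are not rectified: a ray, as slopes to the right and down, at radius r is drawn at 1 + k1 r^2 times it, then the intrinsics apply), "rvec" (rotation vector, rad) and "tvec" (3), from world to camera coordinates, as OpenCV has them; the wrist camera has in their place "T_tool_cam" (4x4, takes a point from camera to tool coordinates, whose origin is the TCP and whose axes are the flange's). Camera axes: x right, y down, z forward; pixel columns grow to the right and rows downward; lengths in mm; the calibration is good to about 2 mm. A picture is of the moment at which its call begins: read the wrist's pose just before it. camera_model takes no time and is no camera call.
- workorder.hand_in(): hands the job in; it is judged then, once.
The state is a dict: "time_s": time; "joints": joint angles; "dq": joint speeds; "joint_efforts": joint torques, N m; "tool_pos": TCP position; "tcp_rot": TCP orientation; "ft_force": force on the tool from outside, world axes, zero at the start; "wrist_torque": the same for the moment, N m; "grip_width": finger opening in mm; "grip_force": force on a finger pad.
Only numpy, scipy, OpenCV 4.12 (cv2) and the standard library are available. Lean on these libraries where they do the work, as an engineer would, in place of code of your own. Each camera call takes 0.05 s, during which the arm holds its last target. There are 200 camera calls.

## Working session

There is one attempt and no reset: what is moved stays moved. The work goes in short steps, Python scripts to look and compute and a shell command to move; the robot and the scene stay as the last step left them, time stands still between calls to the robot, and variables do not carry over. Pictures are saved under pics/ and viewed, at most 10 in all, crops included, and the job is handed in when it is done.

```bash
ls; mkdir -p pics
python3 - <<'E'
from station import bot, vision
import cv2, numpy as np
s=bot.sense(); print({k:np.round(v,3).tolist() for k,v in s.items()})
for n in ("scene","top","wrist"):
    im=vision.grab_frame(n); cv2.imwrite(f"pics/{n}0.png",im[:,:,::-1]); m=vision.camera_model(n); print(n,{k:np.round(v,4).tolist() for k,v in m.items()})
E
```

```text
pics
{'time_s': 0.0, 'joints': [1.234, 0.435, 0.025, 1.574, -0.012, 1.134, -0.075], 'dq': [0.001, 0.0, -0.0, 0.002, 0.001, -0.001, -0.001], 'joint_efforts': [0.0, -67.047, 1.025, -31.622, 0.015, 0.012, 0.0], 'tool_pos': [144.624, -607.513, 230.544], 'tcp_rot': [-0.001, 0.993, 0.117, -0.0], 'ft_force': [-0.508, 0.402, -0.55], 'wrist_torque': [0.033, 0.006, 0.009], 'grip_force': 0.0, 'grip_width': 85.229}
scene {'camera_matrix': [[411.4902, 0.0, 253.3025], [0.0, 411.4902, 190.2797], [0.0, 0.0, 1.0]], 'k1': -0.0112, 'rvec': [1.8613, 1.6617, -0.691], 'tvec': [-52.5349, -339.845, 1965.8401]}
top {'camera_matrix': [[394.0961, 0.0, 256.3451], [0.0, 394.0961, 194.14], [0.0, 0.0, 1.0]], 'k1': 0.0449, 'rvec': [2.1641, -2.1647, 0.0868], 'tvec': [14.337, 647.7908, 1549.3064]}
wrist {'camera_matrix': [[312.9377, 0.0, 258.8903], [0.0, 312.9377, 189.4942], [0.0, 0.0, 1.0]], 'k1': -0.0668, 'T_tool_cam': [[-0.0008, -0.9559, -0.2938, 75.0078], [1.0, -0.0008, -0.0, 1.3831], [-0.0002, -0.2938, 0.9559, -142.1773], [0.0, 0.0, 0.0, 1.0]]}
```

View pics/top0.png

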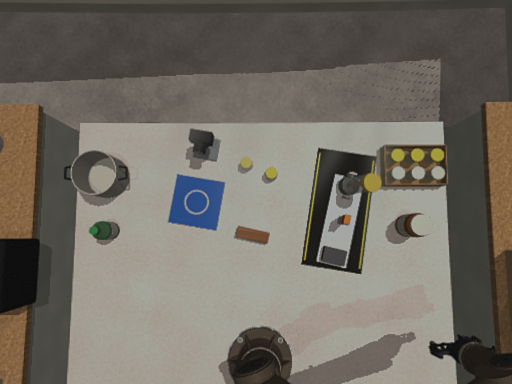

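View pics/scene0.png

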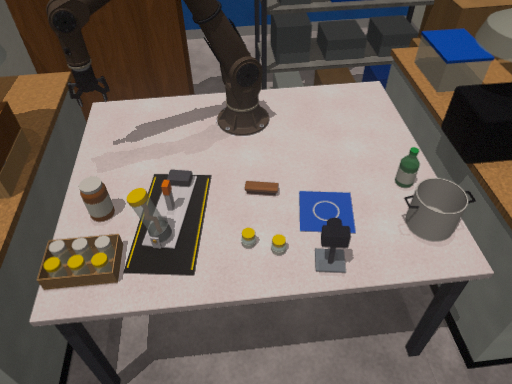

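```bash
cat > h.py <<'E'
from station import bot, vision
import cv2, numpy as np
from scipy.spatial.transform import Rotation as R
def ray(n,px):
    m=vision.camera_model(n); K=m["camera_matrix"]; K=np.array(K)
    d=np.linalg.inv(K)@[px[0],px[1],1.]; r=np.hypot(d[0],d[1]); u=r
    for _ in range(10): u=r/(1+m["k1"]*u*u)
    d[:2]*=u/r if r>0 else 1
    Rm=cv2.Rodrigues(np.array(m["rvec"],float))[0]; t=np.array(m["tvec"],float).ravel()
    return -Rm.T@t, Rm.T@(d/np.linalg.norm(d))
def plane(n,px,z): o,d=ray(n,px); return o+d*(z-o[2])/d[2]
def tri(pa,pb,a="scene",b="top"):
    o1,d1=ray(a,pa); o2,d2=ray(b,pb)
    t=np.linalg.lstsq(np.c_[d1,-d2],o2-o1,rcond=None)[0]
    p,q=o1+t[0]*d1,o2+t[1]*d2; return (p+q)/2, np.linalg.norm(p-q)
def blobs(im,lo,hi,amin=8):
    m=cv2.inRange(cv2.cvtColor(im,cv2.COLOR_RGB2HSV),lo,hi)
    n,_,st,c=cv2.connectedComponentsWithStats(m); return m,[(c[i].round(1).tolist(),int(st[i,4]),st[i,:4].tolist()) for i in range(1,n) if st[i,4]>=amin]
E
python3 - <<'E'
from h import *
T=cv2.imread("pics/top0.png")[:,:,::-1].copy(); S=cv2.imread("pics/scene0.png")[:,:,::-1].copy()
for nm,im in (("top",T),("scene",S)):
    print(nm,"yellow",blobs(im,(20,130,90),(33,255,255))[1])
    print(nm,"orange",blobs(im,(3,150,100),(13,255,255))[1])
    print(nm,"blue",[b for b in blobs(im,(100,150,60),(125,255,255),200)[1]])
# plate contour
g=cv2.cvtColor(T,cv2.COLOR_RGB2GRAY); hsv=cv2.cvtColor(T,cv2.COLOR_RGB2HSV)
sub=g[150:272,300:380]
m=(sub>110).astype(np.uint8)*255
cs=cv2.connectedComponentsWithStats(m)
print([ (s.tolist(),c.round(1).tolist()) for s,c in zip(cs[2],cs[3]) if s[4]>50])
big=cv2.resize(T[140:280,290:390],None,fx=5,fy=5,interpolation=cv2.INTER_CUBIC)
big=cv2.resize(big,(428,600)); b2=cv2.resize(S[165:280,60:220],(372,267)); o=np.zeros((600,800,3),np.uint8); o[:,:428]=big;o[:267,428:]=b2
cv2.imwrite("pics/crop1.png",o[:,:,::-1])
E
```

```text
top yellow [([397.5, 154.8], 153, [391, 148, 14, 14]), ([417.1, 154.5], 155, [411, 148, 14, 14]), ([436.9, 154.4], 153, [430, 148, 14, 14]), ([311.6, 207.7], 177, [304, 153, 17, 107]), ([369.0, 199.3], 452, [359, 161, 23, 108]), ([270.9, 172.9], 92, [266, 168, 11, 11])]
top orange [([264.3, 236.0], 23, [258, 232, 10, 10])]
top blue [([196.1, 202.2], 1678, [169, 175, 55, 55]), ([196.1, 201.6], 299, [187, 192, 19, 20])]
scene yellow [([138.9, 195.7], 347, [127, 177, 29, 30]), ([199.4, 224.4], 211, [191, 178, 18, 92]), ([134.1, 243.9], 96, [127, 220, 15, 48]), ([247.9, 233.5], 133, [242, 228, 13, 12]), ([278.3, 240.2], 137, [272, 234, 14, 13]), ([98.7, 259.5], 208, [91, 252, 17, 16]), ([75.3, 261.7], 215, [67, 254, 17, 16]), ([51.3, 264.1], 211, [43, 256, 18, 17])]
scene orange [([165.3, 189.0], 58, [161, 180, 9, 15]), ([258.8, 186.0], 105, [245, 181, 32, 9]), ([89.0, 195.2], 48, [81, 192, 18, 6])]
scene blue [([188.2, 17.8], 245, [181, 0, 20, 30]), ([239.0, 11.3], 759, [218, 0, 37, 27]), ([356.5, 13.4], 851, [307, 7, 102, 14]), ([455.9, 45.6], 1566, [422, 29, 72, 35]), ([380.7, 72.6], 270, [369, 65, 22, 23]), ([324.0, 209.6], 1331, [300, 191, 55, 42]), ([325.6, 210.3], 287, [315, 202, 22, 17])]
[([1, 0, 79, 122, 5236], [38.4, 57.4]), ([0, 0, 44, 122, 1251], [6.8, 51.0]), ([36, 0, 42, 6, 148], [61.8, 1.7]), ([4, 3, 17, 107, 147], [12.2, 53.9]), ([61, 11, 19, 111, 1362], [72.5, 74.3]), ([17, 24, 44, 94, 1495], [39.1, 72.6]), ([59, 43, 11, 75, 98], [64.0, 79.3])]
```

View pics/crop1.png

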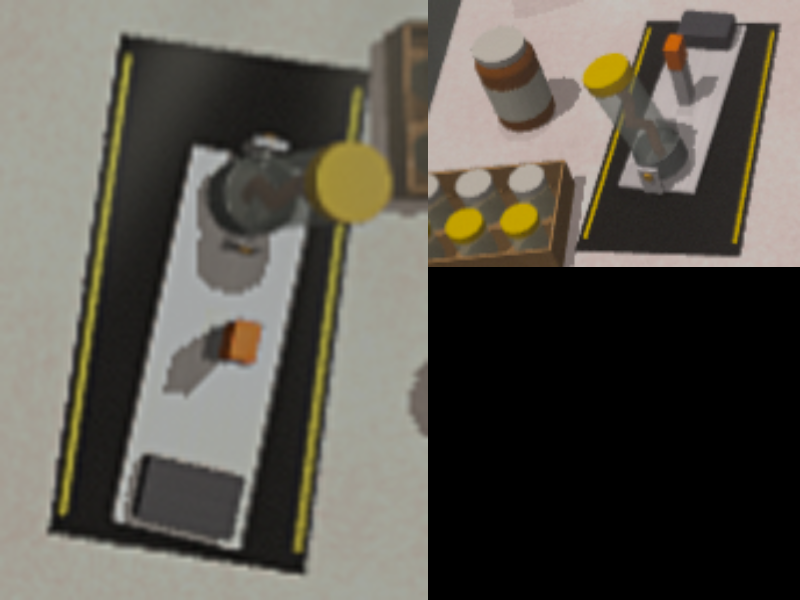

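Run:
```python
from h import *
c=lambda x,y:(290+x/4.28-.4,140+y/4.286-.4)
P=[plane("top",c(*p),18) for p in((193,145),(117,522),(240,548))]
print(np.round(P,1)); e=P[0]-P[1]; e2=P[1]-P[2]
print("len",np.linalg.norm(e),np.linalg.norm(e2),"yaw",np.degrees(np.arctan2(e[1],e[0])),np.degrees(np.arctan2(-e2[0],e2[1])))
print("centre",(P[0]+P[2])/2)
print("handle top",plane("top",c(247,342),149))
print("handle top scene tri",tri((165.3,184),c(247,342)))
print("lid",tri((138.9,194.5),(371.5,182.5)), plane("top",(371.5,182.5),250))
M=[plane("top",c(*p),4) for p in((122,37),(50,530),(303,572),(368,72))]; print("mat",np.mean(M,0),np.round(M,0).tolist())
T=cv2.imread("pics/top0.png")[:,:,::-1].copy()
m,_=blobs(T,(100,150,60),(125,255,255),200); m[:,:150]=0;m[:,240:]=0
cs=max(cv2.findContours(m,0,2)[0],key=cv2.contourArea); r=cv2.minAreaRect(cs); b=np.array([plane("top",p,4) for p in cv2.boxPoints(r)])
print("photo",b.mean(0),b.round(0).tolist()); print(plane("scene",(325,209.8),4),plane("top",(196.1,202),4))
for n,p,z in(("brush",(252,235.5),36),("potA",(246,162),60),("potB",(271,173),60),("camtop",(201,138),170)):print(n,plane("top",p,z).round(0))
q=bot.sense(); print(R.from_quat(np.roll(q["tcp_rot"],-1)).as_matrix().round(3))
```

```text
[[ 732.9 -302.5   18. ]
 [ 381.2 -225.8   18. ]
 [ 358.2 -338.2   18. ]]
len 359.92603184548597 114.75351513531365 yaw -12.316297668634187 -11.602707421038813
centre [ 545.52739961 -320.35351709   18.        ]
handle top [ 543.07793706 -321.23387503  149.        ]
handle top scene tri (array([ 543.26750225, -320.36853371,  142.61202509]), np.float64(4.354046190753286))
lid (array([ 668.83972524, -386.35793511,  228.75096813]), np.float64(8.337629445428906)) [ 666.39661926 -384.82067897  250.        ]
mat [ 588.09279719 -318.66730671    4.        ] [[840.0, -239.0, 4.0], [373.0, -165.0, 4.0], [335.0, -398.0, 4.0], [805.0, -472.0, 4.0]]
photo [619.70227933 260.78856972   4.        ] [[541.0, 371.0, 4.0], [732.0, 341.0, 4.0], [698.0, 150.0, 4.0], [508.0, 181.0, 4.0]]
[615.23044708 259.83323749   4.        ] [618.49644008 260.29679227   4.        ]
brush [483.  31.  36.]
potA [773.  55.  60.]
potB [729. -44.  60.]
camtop [844. 217. 170.]
[[ 0.973  0.232 -0.   ]
 [ 0.232 -0.973  0.001]
 [-0.    -0.001 -1.   ]]
```

```bash
python3 -m jog '[[[0,0,0.18,0.0266,0.0191,0.004,1],[0,0,0.18,0.0266,0.0191,0.004,1],[0,0,0.18,0.0266,0.0191,0.004,1],[0,0,0.18,0.0266,0.0191,0.004,1],[0,0,0.18,0.0266,0.0191,0.004,1],[0,0,0.18,0.0266,0.0191,0.004,1],[0,0,0.18,0.0266,0.0191,0,1],[0,0,0.18,0.0266,0.0191,0,1]]]'
python3 -m jog '[[[0,0,0.18,0.0266,0.0191,0,1],[0,0,0.18,0.0266,0.0191,0,1],[0,0,0.18,0.0266,0.0191,0,1],[0,0,0.18,0.0266,0.0191,0,1],[0,0,0.18,0.0266,0.0191,0,1],[0,0,0.18,0.0266,0.0191,0,1],[0,0,0.18,0.0266,0.0191,0,1],[0,0,0,0,0,0,1]]]'
python3 - <<'E'
from h import *
q=bot.sense(); M=R.from_quat(np.roll(q["tcp_rot"],-1)).as_matrix(); print(M.round(4),q["tool_pos"],np.round(q["joints"],3))
im=vision.grab_frame("wrist"); cv2.imwrite("pics/w1.png",im[:,:,::-1]); np.savez("w1",M=M,p=q["tool_pos"])
E
```

```text
time_s: 1.15
tool_pos: [358.2, -454.5, 255.2]
tcp_rot: [-0.0, 0.668, 0.744, -0.0]
ft_force: [0.4, -0.5, -0.3]
grip_width: 85.6
grip_force: 0.0
time_s: 2.15
tool_pos: [545.6, -318.8, 254.9]
tcp_rot: [0.0, 0.101, 0.995, 0.001]
ft_force: [-0.2, 0.0, 0.2]
grip_width: 85.4
grip_force: 0.0
[[-9.796e-01  2.007e-01  7.000e-04]
 [ 2.007e-01  9.796e-01  2.200e-03]
 [-2.000e-04  2.200e-03 -1.000e+00]] [ 545.58579112 -318.75604027  254.91947097] [ 0.874  0.516 -0.666  1.479  0.324  1.259  1.541]
```

View pics/w1.png

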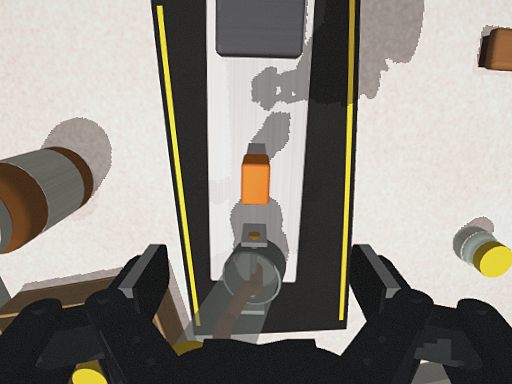

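Run:
```python
from h import *
d=np.load("w1.npz"); m=vision.camera_model("wrist"); T=np.array(m["T_tool_cam"]); K=np.array(m["camera_matrix"])
def wp(px,z):
    u=cv2.undistortPoints(np.array([[px]],float),K,np.array([m["k1"],0,0,0.]))[0,0]
    o=d["M"]@T[:3,3]+d["p"]; v=d["M"]@T[:3,:3]@np.r_[u,1]; return o+v*(z-o[2])/v[2]
im=cv2.imread("pics/w1.png")[:,:,::-1].copy()
hsv=cv2.cvtColor(im,cv2.COLOR_RGB2HSV); o=cv2.inRange(hsv,(5,120,190),(18,255,255)); o[:150]=0;o[210:]=0;o[:,:230]=0;o[:,280:]=0
r=cv2.minAreaRect(cv2.findNonZero(o)); print(r, wp(r[0],149))
g=cv2.cvtColor(im,cv2.COLOR_RGB2GRAY); L=[];Rr=[]
for y in list(range(70,150,4))+list(range(208,216,4)):
    w=np.where(g[y,195:345]>100)[0]+195; L.append(wp((w[0]-.5,y),18)); 
    Rr.append(wp((w[-1]+.5,y),18)) if y<270 else 0
for n,A in(("L",L),("R",Rr)):
    A=np.array(A); f=np.polyfit(A[:,0],A[:,1],1); f=np.polyfit(A[abs(A[:,1]-np.polyval(f,A[:,0]))<3,0],A[abs(A[:,1]-np.polyval(f,A[:,0]))<3,1],1); print(n,np.degrees(np.arctan(f[0])),np.polyval(f,544), len(A))
```

```text
((254.7097625732422, 184.20700073242188), (26.618553161621094, 39.21156311035156), 1.9091522693634033) [ 542.12046421 -322.68893619  149.        ]
L -13.412834734684308 -384.5482309149495 22
R -12.211559807941143 -261.0358772622677 22
```

```bash
python3 -m jog '[[[0,0,-0.015,-0.0028,-0.0035,-0.027,1],[0,0,0,0,0,-0.03,1],[0,0,0,0,0,-0.03,1],[0,0,0,0,0,-0.03,1],[0,0,0,0,0,-0.02,1],[0,0,0,0,0,-0.01,1],[0,0,0,0,0,0,1],[0,0,0,0,0,0,-1]]]' 80
python3 -m jog '[[[0,0,0,0,0,0,-1],[0,0,0,0,0,0,-1],[0,0,0,0,0,0,-1],[0,0,0,0,0,0,-1],[0,0,0,0,0,0,-1]]]' 80
python3 - <<'E'
from h import *
q=bot.sense(); M=R.from_quat(np.roll(q["tcp_rot"],-1)).as_matrix(); print(M.round(4),q["tool_pos"],q["ft_force"],q["wrist_torque"])
for n in("top","scene"): cv2.imwrite(f"pics/{n}1.png",vision.grab_frame(n)[:,:,::-1])
E
```

```text
time_s: 3.2
tool_pos: [541.6, -325.3, 109.4]
tcp_rot: [0.001, 0.111, 0.994, -0.0]
ft_force: [0.2, 0.1, -0.2]
grip_width: 69.7
grip_force: 0.0
time_s: 3.82
tool_pos: [541.4, -324.2, 108.6]
tcp_rot: [0.0, 0.111, 0.994, 0.0]
ft_force: [-0.5, 4.1, 3.7]
grip_width: 23.3
grip_force: 80.5
[[-9.755e-01  2.202e-01  6.000e-04]
 [ 2.202e-01  9.755e-01  7.000e-04]
 [-4.000e-04  8.000e-04 -1.000e+00]] [ 541.4111343  -324.2050847   108.55131365] [-0.4660253   4.14767435  3.73546222] [ 0.98866255 -0.22079309  0.11781867]
```

View pics/scene1.png

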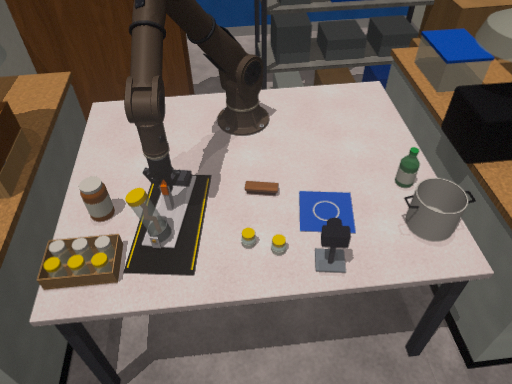

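View pics/top1.png

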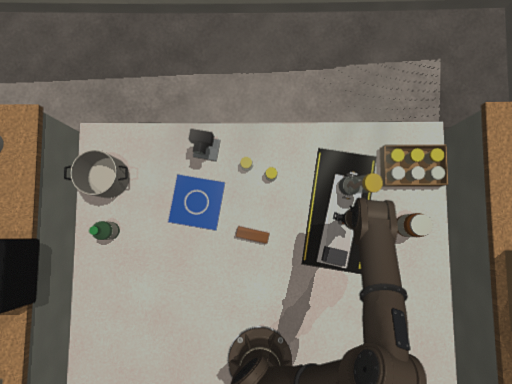

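```bash
cat > m.py <<'E'
from h import *
import sys
LID=168.; PIV=np.array([141,0,-48.5])
def proj(n,X):
    m=vision.camera_model(n); u=cv2.Rodrigues(np.array(m["rvec"],float))[0]@X+np.array(m["tvec"],float).ravel()
    u=u[:2]/u[2]; u=u*(1+m["k1"]*u@u); K=np.array(m["camera_matrix"]); return u*[K[0,0],K[1,1]]+K[:2,2]
def carrier(q):
    M=R.from_quat(np.roll(q["tcp_rot"],-1)).as_matrix(); C=M@np.diag([-1,1,-1.]); return C,np.array(q["tool_pos"]),float(np.arcsin(C[2,1]))
def lidpt(C,p,phi):
    a=np.arcsin(C[2,1]); return p+C@(PIV+R.from_rotvec([phi-a,0,0]).as_matrix()@[0,0,LID])
def phi(n,q,im):
    C,p,a=carrier(q); G=np.linspace(-.45,.45,181)
    P=np.array([proj(n,lidpt(C,p,g)) for g in G])
    H=cv2.inRange(cv2.cvtColor(im,cv2.COLOR_RGB2HSV),(20,130,70),(33,255,255))
    lo=P.min(0)-18; hi=P.max(0)+18; B=np.zeros_like(H); B[max(0,int(lo[1])):int(hi[1]),max(0,int(lo[0])):int(hi[0])]=1
    H=cv2.morphologyEx(H*B,cv2.MORPH_OPEN,np.ones((5,5)))
    k,_,st,c=cv2.connectedComponentsWithStats(H)
    best=None
    for i in range(1,k):
        if st[i,4]<100: continue
        d=np.linalg.norm(P-c[i],axis=1); j=d.argmin()
        if best is None or st[i,4]>best[2]: best=(round(float(G[j]),4),round(float(d[j]),1),int(st[i,4]),c[i].round(1).tolist())
    return best
def run(plan=True):
    rs=[]
    for n in("scene","top"):
        q=bot.sense(); im=vision.grab_frame(n); r=phi(n,q,im); a=carrier(q)[2]; rs.append((r,a)); print(n,r)
    q=bot.sense(); C,p,a=carrier(q)
    j=p+C@(PIV+[0,0,-25])
    print("t %.2f alpha %.4f tcp %s jar-mat %s w %.0f g %.0f F %s"%(q["time_s"],a,p.round(1),(j-[618.5,260.3,0])[:2].round(0),q["grip_width"],q["grip_force"],np.round(q["ft_force"],1)), "cx",C[:,0].round(3))
    cs=[r[0]-al for r,al in rs if r]; print("c",np.round(cs,3)); c=np.mean(cs)
    tg=-c*np.exp(-4*(np.arange(8)*.125+.1)); print("targets",tg.round(3),"delta",np.diff(np.r_[a,tg]).round(3))
if __name__=="__main__": run()
E
python3 -c "
from m import *
q=bot.sense()
for n in('scene','top'): print(n,phi(n,q,cv2.imread(f'pics/{n}1.png')[:,:,::-1].copy()),proj(n,lidpt(*carrier(q)[:2],.25)))
"
python3 -m jog '[[[0,0,0,0,0,0.006,-1],[0,0,0,0,0,0.012,-1],[0,0,0,0,0,0.016,-1],[0,0,0,0,0,0.018,-1],[0,0,0,0,0,0.018,-1],[0,0,0,0,0,0.016,-1],[0,0,0,0,0,0.012,-1],[0,0,0,0,0,0.006,-1]]]' 80
python3 m.py
```

```text
scene (0.23, 0.7, 295, [135.9, 196.7]) [134.94213234 196.10458583]
top (0.245, 0.1, 290, [372.3, 182.4]) [372.5302402  182.51735066]
time_s: 4.92
tool_pos: [541.2, -325.1, 213.2]
tcp_rot: [0.0, 0.111, 0.994, -0.0]
ft_force: [-0.2, 0.8, -8.6]
grip_width: 23.0
grip_force: 79.3
scene (0.235, 0.9, 322, [127.7, 173.2])
top (0.265, 0.4, 312, [382.8, 178.3])
t 5.03 alpha -0.0002 tcp [ 541.2 -325.   212.8] jar-mat [  60. -617.] w 23 g 79 F [-0.2 -0.2 -8.1] cx [ 0.975 -0.221  0.001]
c [0.235 0.265]
targets [-0.168 -0.102 -0.062 -0.037 -0.023 -0.014 -0.008 -0.005] delta [-0.168  0.066  0.04   0.024  0.015  0.009  0.005  0.003]
```

```bash
cat > sim.py <<'E'
import numpy as np
def sim(c,a,tg,ml=1.,tau=.06,dt=.005,a0=None,acc=0):
    w=0;out=[]; prev=a if a0 is None else a0
    ra=a; v=0
    for T in tg:
        for i in range(25):
            cmd=prev+(T-prev)*(i+1)/25; na=ra+(cmd-ra)*dt/tau; ad=(na-ra)/dt; add=(ad-v)/dt; v=ad; ra=na
            ph=c+ra
            w+=dt*((.196*ml*ph-.14*c-.0345*w+.0198*ml*acc)/.0026-add); c+=dt*w
            if abs(c)>.25: c=np.clip(c,-.25,.25); w=0
        prev=T; out.append((round(ra,3),round(c,3),round(c+ra,3)))
    return out
E
python3 -c "
from sim import *
for ml in(.9,1,1.1):
  for t in([-.14,-.22,-.15,-.09,-.05,-.02],[-.15,-.25,-.18,-.11,-.06,-.03]): print(ml,sim(.25,0,t,ml))
"
```

```text
0.9 [(-0.085, np.float64(0.25), np.float64(0.165)), (-0.183, np.float64(0.208), np.float64(0.025)), (-0.173, np.float64(0.067), np.float64(-0.106)), (-0.116, np.float64(-0.053), np.float64(-0.169)), (-0.069, np.float64(-0.132), np.float64(-0.201)), (-0.034, np.float64(-0.188), np.float64(-0.222))]
0.9 [(-0.091, np.float64(0.25), np.float64(0.158)), (-0.204, np.float64(0.207), np.float64(0.003)), (-0.202, np.float64(0.049), np.float64(-0.153)), (-0.14, np.float64(-0.098), np.float64(-0.238)), (-0.083, np.float64(-0.2), np.float64(-0.282)), (-0.044, np.float64(-0.25), np.float64(-0.294))]
1 [(-0.085, np.float64(0.25), np.float64(0.165)), (-0.183, np.float64(0.212), np.float64(0.029)), (-0.173, np.float64(0.073), np.float64(-0.1)), (-0.116, np.float64(-0.052), np.float64(-0.168)), (-0.069, np.float64(-0.142), np.float64(-0.211)), (-0.034, np.float64(-0.214), np.float64(-0.248))]
1 [(-0.091, np.float64(0.25), np.float64(0.159)), (-0.204, np.float64(0.212), np.float64(0.007)), (-0.202, np.float64(0.053), np.float64(-0.149)), (-0.14, np.float64(-0.103), np.float64(-0.242)), (-0.083, np.float64(-0.221), np.float64(-0.304)), (-0.044, np.float64(-0.25), np.float64(-0.294))]
1.1 [(-0.085, np.float64(0.25), np.float64(0.165)), (-0.183, np.float64(0.217), np.float64(0.034)), (-0.173, np.float64(0.08), np.float64(-0.093)), (-0.116, np.float64(-0.05), np.float64(-0.166)), (-0.069, np.float64(-0.15), np.float64(-0.219)), (-0.034, np.float64(-0.239), np.float64(-0.273))]
1.1 [(-0.091, np.float64(0.25), np.float64(0.159)), (-0.204, np.float64(0.216), np.float64(0.011)), (-0.202, np.float64(0.058), np.float64(-0.144)), (-0.14, np.float64(-0.106), np.float64(-0.246)), (-0.083, np.float64(-0.242), np.float64(-0.325)), (-0.044, np.float64(-0.25), np.float64(-0.294))]
```

```bash
cat > sim.py <<'E'
import numpy as np
from scipy.optimize import least_squares
def sim(c,a,tg,ml=1.,tau=.04,dt=.005,w=0,acc=None,full=False):
    out=[];prev=a;ra=a;v=0
    for k,T in enumerate(tg):
        A=0 if acc is None else acc[min(k,len(acc)-1)]
        for i in range(25):
            cmd=prev+(T-prev)*(i+1)/25; na=ra+(cmd-ra)*dt/tau; ad=(na-ra)/dt; add=(ad-v)/dt; v=ad; ra=na
            w+=dt*((.196*ml*(c+ra)-.14*c-.0345*w+.0198*ml*(A+.0485*add))/.0026-add); c+=dt*w
            if abs(c)>.25: c=np.clip(c,-.25,.25); w=0
        prev=T; out.append((ra,c,c+ra))
    return np.array(out)
def plan(c,a,N=8,acc=None,w=0,am=.26):
    def f(x):
        o=sim(c,a,x,acc=acc,w=w); return np.r_[o[:,2],.3*o[:,1],.25*np.diff(np.r_[a,x]),3*o[-1,1:],x[-1]*2]
    x=least_squares(f,-c*np.exp(-4*np.arange(1,N+1)*.125)*.7,bounds=(-am,am)).x.round(3)
    print("targets",x,"delta",np.diff(np.r_[a,x]).round(3))
    for ml in(.9,1,1.1): print(ml,"phi",sim(c,a,x,ml,acc=acc,w=w)[:,2].round(3))
    return x
E
python3 -c "
from sim import *
plan(.25,0)"
```

```text
targets [-0.255 -0.041 -0.027 -0.018 -0.01  -0.006 -0.003  0.   ] delta [-0.255  0.214  0.014  0.009  0.008  0.004  0.003  0.003]
0.9 phi [ 0.061 -0.033 -0.012 -0.01  -0.012 -0.013 -0.015 -0.016]
1 phi [ 0.062 -0.024 -0.003 -0.001 -0.001 -0.002 -0.002 -0.001]
1.1 phi [ 0.062 -0.015  0.008  0.012  0.014  0.018  0.023  0.03 ]
```

```bash
sed -i 's/\.25\*np.diff/1.*np.diff/' sim.py; python3 -c "
from sim import *
plan(.25,0); plan(.08,-.03); plan(.03,0)
for x in([-.12,-.16,-.08,-.04,-.02,-.01],[-.15,-.12,-.06,-.03,-.015,-.01]):
  for t in (.02,.06): print(x,sim(.25,0,x,tau=t)[:,1:].round(3).tolist())"
```

```text
targets [-0.151 -0.131 -0.087 -0.051 -0.027 -0.013 -0.005 -0.   ] delta [-0.151  0.02   0.044  0.036  0.024  0.014  0.008  0.005]
0.9 phi [ 0.139  0.037 -0.006 -0.021 -0.025 -0.026 -0.027 -0.027]
1 phi [ 0.14   0.045  0.008 -0.004 -0.006 -0.005 -0.004 -0.001]
1.1 phi [0.14  0.053 0.022 0.015 0.018 0.025 0.035 0.047]
targets [-0.054 -0.045 -0.03  -0.018 -0.009 -0.005 -0.002 -0.   ] delta [-0.024  0.009  0.015  0.012  0.009  0.004  0.003  0.002]
0.9 phi [ 0.033  0.009 -0.004 -0.009 -0.01  -0.011 -0.012 -0.012]
1 phi [ 0.034  0.013  0.002 -0.002 -0.002 -0.002 -0.002 -0.001]
1.1 phi [0.035 0.017 0.009 0.007 0.009 0.012 0.016 0.021]
targets [-0.022 -0.022 -0.015 -0.009 -0.005 -0.003 -0.001 -0.   ] delta [-0.022  0.     0.007  0.006  0.004  0.002  0.002  0.001]
0.9 phi [ 0.021  0.006 -0.002 -0.005 -0.006 -0.007 -0.007 -0.007]
1 phi [ 0.021  0.009  0.002 -0.    -0.001 -0.001 -0.001 -0.001]
1.1 phi [0.022 0.011 0.006 0.005 0.006 0.007 0.01  0.013]
[-0.12, -0.16, -0.08, -0.04, -0.02, -0.01] [[0.249, 0.144], [0.199, 0.044], [0.103, 0.014], [0.064, 0.019], [0.049, 0.027], [0.046, 0.035]]
[-0.12, -0.16, -0.08, -0.04, -0.02, -0.01] [[0.25, 0.177], [0.222, 0.083], [0.142, 0.034], [0.092, 0.033], [0.072, 0.042], [0.069, 0.054]]
[-0.15, -0.12, -0.06, -0.03, -0.015, -0.01] [[0.248, 0.116], [0.161, 0.037], [0.093, 0.025], [0.067, 0.034], [0.061, 0.044], [0.063, 0.053]]
[-0.15, -0.12, -0.06, -0.03, -0.015, -0.01] [[0.25, 0.159], [0.195, 0.07], [0.128, 0.044], [0.095, 0.051], [0.086, 0.064], [0.091, 0.078]]
```

```bash
python3 - <<'E'
s=open("m.py").read()
i=s.index("    tg=-c*"); j=s.index("if __name__")
s=s[:i]+'''    from sim import plan
    acc=[float(x) for x in sys.argv[1:]] or None
    x=plan(c,a,acc=acc); D=np.diff(np.r_[a,x]); print("rows ax,ay:",[(round(.975*d,3),round(-.22*d,3)) for d in D])
'''+s[j:]
open("m.py","w").write(s)
E
python3 -m jog '[[[-0.146,0.033,0,0,0,0,-1],[0.0195,-0.0044,0,0,0,0,-1],[0.039,-0.009,0,0,0,0,-1],[0.039,-0.009,0,0,0,0,-1]]]'
python3 m.py
```

```text
time_s: 5.52
tool_pos: [540.3, -326.4, 211.9]
tcp_rot: [-0.003, 0.112, 0.993, -0.023]
ft_force: [-0.1, -0.3, -8.1]
grip_width: 23.0
grip_force: 82.8
scene (-0.22, 0.4, 377, [150.5, 174.4])
top (-0.235, 0.7, 365, [359.0, 173.1])
t 5.62 alpha -0.0482 tcp [ 539.6 -328.2  211.8] jar-mat [  58. -624.] w 23 g 83 F [-0.7 -0.6 -8.7] cx [ 0.974 -0.226 -0.   ]
c [-0.173 -0.189]
targets [0.137 0.128 0.087 0.051 0.028 0.014 0.005 0.   ] delta [ 0.185 -0.009 -0.041 -0.036 -0.023 -0.014 -0.009 -0.005]
0.9 phi [-0.162 -0.063 -0.019 -0.006 -0.005 -0.007 -0.011 -0.016]
1 phi [-0.163 -0.053 -0.011  0.002  0.005  0.004  0.002 -0.001]
1.1 phi [-0.163 -0.061 -0.026 -0.018 -0.021 -0.028 -0.038 -0.052]
rows ax,ay: [(np.float64(0.181), np.float64(-0.041)), (np.float64(-0.009), np.float64(0.002)), (np.float64(-0.04), np.float64(0.009)), (np.float64(-0.035), np.float64(0.008)), (np.float64(-0.022), np.float64(0.005)), (np.float64(-0.014), np.float64(0.003)), (np.float64(-0.009), np.float64(0.002)), (np.float64(-0.005), np.float64(0.001))]
```

```bash
python3 -m jog '[[[0.0244,-0.0055,0,0,0,0,-1],[0.0244,-0.0055,0,0,0,0,-1],[0.0244,-0.0055,0,0,0,0,-1],[0.0244,-0.0055,0,0,0,0,-1],[0.0244,-0.0055,0,0,0,0,-1],[0.0244,-0.0055,0,0,0,0,-1]]]'
python3 m.py
```

```text
time_s: 6.38
tool_pos: [541.0, -325.1, 212.3]
tcp_rot: [0.006, 0.111, 0.993, 0.051]
ft_force: [0.7, -0.3, -7.7]
grip_width: 22.9
grip_force: 82.8
scene (-0.15, 0.4, 371, [149.4, 173.7])
top (-0.13, 0.5, 382, [361.7, 173.5])
t 6.47 alpha 0.1012 tcp [ 540.5 -326.   212. ] jar-mat [  61. -610.] w 23 g 83 F [ 0.3 -0.5 -8.2] cx [ 0.975 -0.223 -0.   ]
c [-0.252 -0.233]
targets [0.161 0.133 0.087 0.051 0.027 0.013 0.005 0.   ] delta [ 0.06  -0.028 -0.046 -0.036 -0.024 -0.014 -0.008 -0.005]
0.9 phi [-0.092 -0.024  0.011  0.024  0.029  0.03   0.031  0.032]
1 phi [-0.096 -0.036 -0.006  0.004  0.006  0.005  0.004  0.001]
1.1 phi [-0.1   -0.048 -0.025 -0.021 -0.025 -0.034 -0.046 -0.062]
rows ax,ay: [(np.float64(0.058), np.float64(-0.013)), (np.float64(-0.027), np.float64(0.006)), (np.float64(-0.045), np.float64(0.01)), (np.float64(-0.035), np.float64(0.008)), (np.float64(-0.023), np.float64(0.005)), (np.float64(-0.014), np.float64(0.003)), (np.float64(-0.008), np.float64(0.002)), (np.float64(-0.005), np.float64(0.001))]
```

```bash
python3 -m jog '[[[0.039,-0.009,0,0,0,0,-1],[0,0,0,0,0,0,-1],[-0.0195,0.0044,0,0,0,0,-1]]]'
python3 m.py
```

```text
time_s: 6.85
tool_pos: [540.7, -325.6, 212.0]
tcp_rot: [0.007, 0.112, 0.992, 0.059]
ft_force: [0.2, 0.5, -8.0]
grip_width: 23.1
grip_force: 82.7
scene (0.08, 0.8, 351, [137.1, 172.9])
top (0.13, 0.1, 350, [374.0, 176.5])
t 6.95 alpha 0.1199 tcp [ 541.4 -323.9  212.7] jar-mat [  63. -607.] w 23 g 83 F [-0.2  1.  -7.6] cx [ 0.976 -0.22   0.001]
c [-0.04   0.011]
targets [-0.008 -0.04  -0.036 -0.024 -0.015 -0.008 -0.003 -0.   ] delta [-0.128 -0.032  0.004  0.012  0.009  0.007  0.005  0.003]
0.9 phi [ 0.079  0.03   0.    -0.014 -0.02  -0.023 -0.025 -0.027]
1 phi [ 0.081  0.038  0.012  0.002 -0.002 -0.003 -0.003 -0.002]
1.1 phi [0.083 0.046 0.026 0.021 0.023 0.028 0.037 0.049]
rows ax,ay: [(np.float64(-0.125), np.float64(0.028)), (np.float64(-0.031), np.float64(0.007)), (np.float64(0.004), np.float64(-0.001)), (np.float64(0.012), np.float64(-0.003)), (np.float64(0.009), np.float64(-0.002)), (np.float64(0.007), np.float64(-0.002)), (np.float64(0.005), np.float64(-0.001)), (np.float64(0.003), np.float64(-0.001))]
```

```bash
python3 - <<'E'
s=open("m.py").read()
s=s.replace("    x=plan(c,a,acc=acc);","    w=(.196*a+.056*c)/.036; c+=.075*w; print('now c %.3f w %.2f phi %.3f'%(c,w,c+a))\n    x=plan(c,a,acc=acc,w=w);")
s=s.replace("(round(.975*d,3),round(-.22*d,3))","(float(round(.975*d,3)),float(round(-.22*d,3)))")
open("m.py","w").write(s)
E
python3 -c "
from sim import *
plan(.036,.12,w=.65)"
```

```text
targets [-0.074 -0.105 -0.083 -0.053 -0.03  -0.016 -0.006 -0.   ] delta [-0.194 -0.031  0.022  0.03   0.023  0.014  0.01   0.006]
0.9 phi [ 0.137  0.051 -0.001 -0.025 -0.034 -0.039 -0.042 -0.043]
1 phi [ 0.14   0.065  0.02   0.002 -0.004 -0.005 -0.003 -0.   ]
1.1 phi [0.144 0.079 0.044 0.035 0.039 0.049 0.065 0.086]
```

```bash
python3 -m jog '[[[-0.17,0.038,0,0,0,0,-1],[-0.039,0.009,0,0,0,0,-1],[0.0195,-0.0044,0,0,0,0,-1],[0.03,-0.0066,0,0,0,0,-1]]]'
python3 m.py
```

```text
time_s: 7.45
tool_pos: [540.5, -326.0, 212.1]
tcp_rot: [-0.002, 0.112, 0.994, -0.02]
ft_force: [-0.4, -1.0, -8.5]
grip_width: 23.1
grip_force: 83.4
scene (0.02, 0.8, 352, [137.8, 172.9])
top (0.025, 0.2, 347, [372.3, 176.2])
t 7.55 alpha -0.0413 tcp [ 539.7 -328.1  211.7] jar-mat [  58. -623.] w 23 g 84 F [-0.7 -0.3 -7.3] cx [ 0.974 -0.226 -0.   ]
c [0.06  0.064]
now c 0.053 w -0.13 phi 0.011
targets [-0.026 -0.015 -0.008 -0.004 -0.002 -0.001 -0.     0.   ] delta [0.015 0.011 0.007 0.004 0.002 0.001 0.001 0.   ]
0.9 phi [ 0.001 -0.002 -0.002 -0.002 -0.002 -0.002 -0.002 -0.002]
1 phi [ 0.002 -0.001 -0.002 -0.001 -0.001 -0.001 -0.001 -0.001]
1.1 phi [ 0.002 -0.    -0.001 -0.    -0.     0.     0.001  0.001]
rows ax,ay: [(0.015, -0.003), (0.011, -0.002), (0.007, -0.002), (0.004, -0.001), (0.002, -0.0), (0.001, -0.0), (0.001, -0.0), (0.0, -0.0)]
```

```bash
python3 -m jog '[[[0.015,-0.003,0,0,0,0,-1],[0.011,-0.002,0,0,0,0,-1],[0.007,-0.002,0,0,0,0,-1],[0.004,-0.001,0,0,0,0,-1]]]'
python3 m.py
```

```text
time_s: 8.05
tool_pos: [541.0, -325.0, 212.3]
tcp_rot: [-0.0, 0.111, 0.994, -0.002]
ft_force: [0.2, -0.7, -7.2]
grip_width: 22.9
grip_force: 83.5
scene (0.095, 0.8, 344, [134.8, 172.8])
top (0.115, 0.2, 354, [375.3, 176.8])
t 8.15 alpha -0.0051 tcp [ 541.  -325.   212.3] jar-mat [  60. -617.] w 23 g 84 F [ 0.7  0.3 -8.2] cx [ 0.975 -0.221  0.   ]
c [0.1  0.12]
now c 0.121 w 0.14 phi 0.115
targets [-0.094 -0.091 -0.064 -0.039 -0.021 -0.011 -0.004 -0.   ] delta [-0.089  0.003  0.027  0.025  0.018  0.01   0.007  0.004]
0.9 phi [ 0.084  0.027 -0.005 -0.019 -0.023 -0.026 -0.027 -0.028]
1 phi [ 0.087  0.036  0.009 -0.001 -0.004 -0.004 -0.002 -0.   ]
1.1 phi [0.09  0.046 0.025 0.02  0.024 0.031 0.042 0.055]
rows ax,ay: [(-0.087, 0.02), (0.003, -0.001), (0.026, -0.006), (0.024, -0.006), (0.018, -0.004), (0.01, -0.002), (0.007, -0.002), (0.004, -0.001)]
```

```bash
sed -i 's/o=sim(c,a,x,acc=acc,w=w); return/o=sim(c,a,x,ml=1.06,acc=acc,w=w); return/' sim.py; python3 -m jog '[[[-0.088,0.02,0,0,0,0,-1],[0,0,0,0,0,0,-1],[0.0195,-0.0044,0,0,0,0,-1],[0.0195,-0.0044,0,0,0,0,-1]]]'
python3 m.py
```

```text
time_s: 8.65
tool_pos: [540.6, -326.0, 212.3]
tcp_rot: [-0.003, 0.112, 0.993, -0.027]
ft_force: [0.1, 0.2, -7.8]
grip_width: 23.2
grip_force: 83.6
scene (0.0, 0.7, 353, [138.6, 172.9])
top (0.0, 0.3, 347, [370.9, 175.7])
t 8.75 alpha -0.0545 tcp [ 540.2 -326.9  212. ] jar-mat [  58. -623.] w 23 g 83 F [ 0.8 -0.5 -8.2] cx [ 0.975 -0.224 -0.   ]
c [0.054 0.053]
now c 0.037 w -0.21 phi -0.017
targets [-0.009  0.006  0.008  0.006  0.004  0.002  0.001  0.   ] delta [ 0.045  0.015  0.002 -0.002 -0.002 -0.002 -0.001 -0.001]
0.9 phi [-0.022 -0.01  -0.001  0.004  0.006  0.007  0.008  0.008]
1 phi [-0.022 -0.012 -0.004 -0.     0.001  0.002  0.002  0.003]
1.1 phi [-0.023 -0.013 -0.007 -0.005 -0.004 -0.005 -0.007 -0.009]
rows ax,ay: [(0.044, -0.01), (0.015, -0.003), (0.002, -0.0), (-0.002, 0.0), (-0.002, 0.0), (-0.002, 0.0), (-0.001, 0.0), (-0.001, 0.0)]
```

```bash
python3 -m jog '[[[0.02,-0.0045,0,0,0,0,-1],[0.015,-0.003,0,0,0,0,-1],[0.005,-0.001,0,0,0,0,-1]]]'
python3 m.py
```

```text
time_s: 9.12
tool_pos: [540.8, -325.5, 212.2]
tcp_rot: [-0.001, 0.112, 0.994, -0.007]
ft_force: [0.2, -0.7, -7.8]
grip_width: 22.8
grip_force: 83.7
scene (0.0, 0.7, 355, [139.5, 173.0])
top (0.01, 0.3, 351, [370.3, 175.6])
t 9.22 alpha -0.0144 tcp [ 540.9 -325.2  212.2] jar-mat [  60. -618.] w 23 g 84 F [-0.9 -0.3 -7.6] cx [ 0.975 -0.221 -0.001]
c [0.014 0.024]
now c 0.015 w -0.05 phi 0.001
targets [-0.007 -0.003 -0.001 -0.     0.     0.     0.     0.   ] delta [0.007 0.004 0.002 0.001 0.    0.    0.    0.   ]
0.9 phi [-0.002 -0.002 -0.001 -0.     0.     0.     0.     0.   ]
1 phi [-0.002 -0.002 -0.001 -0.001 -0.    -0.    -0.    -0.   ]
1.1 phi [-0.002 -0.002 -0.001 -0.001 -0.001 -0.001 -0.001 -0.001]
rows ax,ay: [(0.007, -0.002), (0.004, -0.001), (0.002, -0.0), (0.001, -0.0), (0.0, -0.0), (0.0, -0.0), (0.0, -0.0), (0.0, -0.0)]
```

```bash
sed -i 's/.45,181/.45,721/' m.py; python3 -m jog '[[[0.006,-0.001,0,0,0,0,-1],[0.003,-0.001,0,0,0,0,-1],[0.001,0,0,0,0,0,-1],[0,0,0,0,0,0,-1]]]'
python3 m.py
```

```text
time_s: 9.72
tool_pos: [541.0, -325.0, 212.3]
tcp_rot: [-0.001, 0.111, 0.994, -0.002]
ft_force: [0.5, 1.1, -8.1]
grip_width: 23.3
grip_force: 83.6
scene (0.035, 0.7, 350, [137.9, 172.9])
top (0.0475, 0.3, 348, [372.0, 175.9])
t 9.82 alpha -0.0044 tcp [ 541.  -325.   212.3] jar-mat [  60. -617.] w 23 g 84 F [-0.6 -0.6 -8.1] cx [ 0.975 -0.221 -0.001]
c [0.039 0.052]
now c 0.049 w 0.05 phi 0.045
targets [-0.039 -0.037 -0.026 -0.016 -0.009 -0.004 -0.002 -0.   ] delta [-0.035  0.002  0.011  0.01   0.007  0.005  0.002  0.002]
0.9 phi [ 0.031  0.008 -0.005 -0.011 -0.013 -0.015 -0.016 -0.017]
1 phi [ 0.032  0.012  0.    -0.005 -0.007 -0.007 -0.008 -0.009]
1.1 phi [0.034 0.015 0.006 0.003 0.003 0.004 0.006 0.009]
rows ax,ay: [(-0.034, 0.008), (0.002, -0.0), (0.011, -0.002), (0.01, -0.002), (0.007, -0.002), (0.005, -0.001), (0.002, -0.0), (0.002, -0.0)]
```

```bash
sed -i 's/    w=(.196\*a/    B=.008; a+=B; c-=B; w=(.196*a/' m.py; python3 -m jog '[[[-0.04,0.009,0,0,0,0,-1],[0,0,0,0,0,0,-1],[0.01,-0.002,0,0,0,0,-1],[0.01,-0.002,0,0,0,0,-1]]]'
python3 m.py 0.2 0.2 0.2 0.2 0 0 0 0
```

```text
time_s: 10.32
tool_pos: [540.9, -325.3, 212.3]
tcp_rot: [-0.002, 0.111, 0.994, -0.012]
ft_force: [-0.2, -0.4, -8.3]
grip_width: 22.9
grip_force: 83.4
scene (0.005, 0.7, 357, [139.1, 173.0])
top (0.0137, 0.2, 346, [370.8, 175.7])
t 10.43 alpha -0.0247 tcp [ 540.7 -325.8  212.2] jar-mat [  59. -619.] w 23 g 84 F [-0.4  0.2 -8.4] cx [ 0.975 -0.222 -0.001]
c [0.029 0.038]
now c 0.022 w -0.05 phi 0.005
targets [-0.026 -0.029 -0.028 -0.023 -0.017 -0.011 -0.005 -0.   ] delta [-0.009 -0.003  0.001  0.005  0.006  0.006  0.006  0.005]
0.9 phi [-0.    -0.005 -0.009 -0.008 -0.011 -0.015 -0.017 -0.017]
1 phi [ 0.001 -0.003 -0.005 -0.003 -0.004 -0.007 -0.009 -0.009]
1.1 phi [ 0.001 -0.001 -0.     0.004  0.005  0.004  0.005  0.008]
rows ax,ay: [(-0.009, 0.002), (-0.003, 0.001), (0.001, -0.0), (0.005, -0.001), (0.006, -0.001), (0.006, -0.001), (0.006, -0.001), (0.005, -0.001)]
```

```bash
python3 -m jog '[[[-0.01,0.002,0,-0.0003,0.003,0,-1],[-0.003,0.001,0,-0.0006,0.006,0,-1],[0.001,0,0,-0.0009,0.009,0,-1],[0.005,-0.001,0,-0.0012,0.012,0,-1]]]'
python3 m.py
```

```text
time_s: 10.92
tool_pos: [538.0, -294.0, 212.4]
tcp_rot: [-0.003, 0.111, 0.994, -0.016]
ft_force: [0.6, -0.7, -8.4]
grip_width: 23.3
grip_force: 83.5
scene (0.0287, 0.6, 354, [148.3, 171.2])
top (0.0388, 0.4, 374, [361.5, 176.6])
t 11.03 alpha -0.0310 tcp [ 538.2 -292.6  212.6] jar-mat [  57. -586.] w 23 g 84 F [ 1.1  1.8 -7.4] cx [ 0.976 -0.219 -0.002]
c [0.061 0.069]
now c 0.054 w -0.04 phi 0.031
targets [-0.035 -0.029 -0.019 -0.011 -0.006 -0.003 -0.001  0.   ] delta [-0.012  0.006  0.01   0.008  0.005  0.003  0.002  0.001]
0.9 phi [ 0.018  0.003 -0.004 -0.008 -0.009 -0.01  -0.01  -0.011]
1 phi [ 0.019  0.006 -0.001 -0.004 -0.005 -0.005 -0.006 -0.006]
1.1 phi [0.02  0.008 0.003 0.001 0.001 0.002 0.003 0.005]
rows ax,ay: [(-0.012, 0.003), (0.006, -0.001), (0.01, -0.002), (0.008, -0.002), (0.005, -0.001), (0.003, -0.001), (0.002, -0.0), (0.001, -0.0)]
```

```bash
python3 -c "
from sim import *
plan(.05,-.023,w=-.06,acc=[.32,.35,.15,-.15,-.35,-.32,0,0])"
```

```text
targets [-0.054 -0.052 -0.036 -0.013  0.006  0.015  0.012  0.001] delta [-0.031  0.002  0.016  0.023  0.019  0.009 -0.003 -0.011]
0.9 phi [ 0.014  0.002 -0.002 -0.004 -0.01  -0.017 -0.019 -0.023]
1 phi [ 0.016  0.007  0.007  0.006  0.001 -0.007 -0.01  -0.013]
1.1 phi [0.017 0.013 0.017 0.02  0.017 0.01  0.011 0.012]
```

```bash
python3 -m jog '[[[-0.03,0.007,0,-0.0004,0.004,0,-1],[0.002,0,0,-0.001,0.010,0,-1],[0.0155,-0.0035,0,-0.0015,0.015,0,-1],[0.0225,-0.005,0,-0.0015,0.015,0,-1],[0.0185,-0.004,0,-0.001,0.010,0,-1],[0.009,-0.002,0,-0.0004,0.004,0,-1]]]'
python3 m.py .32 .35 .15 -.15 -.35 -.32 0 0
```

```text
time_s: 11.78
tool_pos: [532.0, -236.7, 212.4]
tcp_rot: [-0.001, 0.111, 0.994, 0.003]
ft_force: [0.3, 0.2, -7.9]
grip_width: 23.4
grip_force: 83.6
scene (-0.0925, 0.6, 361, [174.5, 169.0])
top (-0.0912, 0.4, 361, [337.2, 176.9])
t 11.88 alpha 0.0061 tcp [ 532.  -237.3  212.4] jar-mat [  51. -528.] w 23 g 84 F [-0.7 -0.3 -7.3] cx [ 0.975 -0.221 -0.002]
c [-0.099 -0.098]
now c -0.113 w -0.09 phi -0.099
targets [0.065 0.056 0.039 0.031 0.031 0.027 0.016 0.001] delta [ 0.051 -0.009 -0.017 -0.008  0.    -0.004 -0.011 -0.015]
0.9 phi [-0.07  -0.018  0.014  0.027  0.028  0.024  0.025  0.024]
1 phi [-0.071 -0.022  0.009  0.021  0.021  0.015  0.015  0.013]
1.1 phi [-0.073 -0.027  0.002  0.013  0.01   0.001 -0.004 -0.01 ]
rows ax,ay: [(0.05, -0.011), (-0.009, 0.002), (-0.017, 0.004), (-0.008, 0.002), (0.0, -0.0), (-0.004, 0.001), (-0.011, 0.002), (-0.015, 0.003)]
```

```bash
python3 -m jog '[[[0.06,-0.013,0,0,0,0,-1],[0,0,0,0,0,0,-1],[-0.018,0.004,0,0,0,0,-1],[-0.015,0.0035,0,0,0,0,-1]]]'
python3 m.py .32 .35 .15 -.15 -.35 -.32 0 0
```

```text
time_s: 12.38
tool_pos: [532.4, -236.3, 212.5]
tcp_rot: [0.0, 0.111, 0.994, 0.016]
ft_force: [-0.0, 0.8, -8.4]
grip_width: 22.9
grip_force: 83.4
scene (-0.0125, 0.8, 357, [170.8, 168.8])
top (0.01, 0.5, 365, [341.7, 177.7])
t 12.47 alpha 0.0326 tcp [ 532.6 -235.7  212.6] jar-mat [  52. -524.] w 23 g 83 F [ 0.6  0.3 -8.3] cx [ 0.976 -0.219 -0.003]
c [-0.045 -0.022]
now c -0.029 w 0.16 phi 0.011
targets [-0.015 -0.031 -0.025 -0.008  0.008  0.016  0.012  0.001] delta [-0.056 -0.016  0.006  0.017  0.016  0.008 -0.004 -0.011]
0.9 phi [ 0.015  0.006  0.003 -0.    -0.007 -0.015 -0.017 -0.02 ]
1 phi [ 0.016  0.011  0.011  0.01   0.004 -0.005 -0.007 -0.01 ]
1.1 phi [0.017 0.016 0.02  0.022 0.018 0.012 0.013 0.014]
rows ax,ay: [(-0.054, 0.012), (-0.016, 0.004), (0.006, -0.001), (0.017, -0.004), (0.016, -0.004), (0.008, -0.002), (-0.004, 0.001), (-0.011, 0.002)]
```

```bash
python3 -m jog '[[[-0.054,0.012,0,-0.0004,0.004,0,-1],[-0.016,0.004,0,-0.001,0.010,0,-1],[0.006,-0.001,0,-0.0015,0.015,0,-1],[0.017,-0.004,0,-0.0015,0.015,0,-1],[0.016,-0.004,0,-0.001,0.010,0,-1],[0.004,-0.001,0,-0.0004,0.004,0,-1]]]'
python3 m.py .32 .35 .15 -.15 -.35 -.32 0 0
```

```text
time_s: 13.22
tool_pos: [526.1, -178.9, 212.3]
tcp_rot: [-0.001, 0.111, 0.994, 0.003]
ft_force: [-0.8, 0.2, -8.8]
grip_width: 22.9
grip_force: 83.6
scene (-0.0075, 0.7, 349, [189.0, 165.8])
top (0.0087, 0.5, 338, [324.4, 179.8])
t 13.32 alpha 0.0060 tcp [ 526.3 -179.2  212.3] jar-mat [  45. -470.] w 23 g 84 F [ 0.4  0.4 -8. ] cx [ 0.975 -0.221 -0.003]
c [-0.014  0.002]
now c -0.010 w 0.05 phi 0.004
targets [-0.02  -0.029 -0.022 -0.006  0.01   0.017  0.012  0.001] delta [-0.034 -0.009  0.007  0.016  0.016  0.007 -0.005 -0.011]
0.9 phi [ 0.005  0.002  0.002  0.001 -0.004 -0.011 -0.013 -0.017]
1 phi [ 0.006  0.006  0.009  0.009  0.004 -0.004 -0.006 -0.009]
1.1 phi [0.007 0.01  0.017 0.02  0.016 0.01  0.01  0.01 ]
rows ax,ay: [(-0.033, 0.007), (-0.009, 0.002), (0.007, -0.002), (0.016, -0.004), (0.016, -0.004), (0.007, -0.002), (-0.005, 0.001), (-0.011, 0.002)]
```

```bash
python3 -m jog '[[[-0.033,0.007,0,-0.0004,0.004,0,-1],[-0.009,0.002,0,-0.001,0.010,0,-1],[0.007,-0.002,0,-0.0015,0.015,0,-1],[0.016,-0.004,0,-0.0015,0.015,0,-1],[0.016,-0.004,0,-0.001,0.010,0,-1],[0.004,-0.001,0,-0.0004,0.004,0,-1]]]'
python3 m.py .32 .35 .15 -.15 -.35 -.32 0 0
```

```text
time_s: 14.08
tool_pos: [520.4, -120.7, 212.3]
tcp_rot: [-0.0, 0.111, 0.994, 0.004]
ft_force: [0.3, 0.6, -6.8]
grip_width: 22.9
grip_force: 83.6
scene (0.0, 0.5, 338, [207.8, 162.5])
top (0.01, 0.1, 334, [306.3, 182.2])
t 14.18 alpha 0.0074 tcp [ 520.5 -121.1  212.4] jar-mat [  40. -412.] w 23 g 84 F [ 0.1 -0.6 -8.1] cx [ 0.975 -0.221 -0.001]
c [-0.008  0.002]
now c -0.006 w 0.07 phi 0.010
targets [-0.024 -0.033 -0.025 -0.007  0.009  0.017  0.012  0.001] delta [-0.039 -0.009  0.008  0.018  0.016  0.008 -0.005 -0.011]
0.9 phi [ 0.009  0.003  0.002  0.    -0.005 -0.012 -0.014 -0.018]
1 phi [ 0.01   0.007  0.009  0.009  0.004 -0.003 -0.005 -0.009]
1.1 phi [0.011 0.012 0.018 0.021 0.018 0.012 0.012 0.013]
rows ax,ay: [(-0.038, 0.009), (-0.009, 0.002), (0.008, -0.002), (0.018, -0.004), (0.016, -0.004), (0.008, -0.002), (-0.005, 0.001), (-0.011, 0.002)]
```

```bash
python3 -m jog '[[[-0.038,0.009,0,-0.0004,0.004,0,-1],[-0.009,0.002,0,-0.001,0.010,0,-1],[0.008,-0.002,0,-0.0015,0.015,0,-1],[0.018,-0.004,0,-0.0015,0.015,0,-1],[0.016,-0.004,0,-0.001,0.010,0,-1],[0.004,-0.001,0,-0.0004,0.004,0,-1]]]'
python3 m.py .32 .35 .15 -.15 -.35 -.32 0 0
```

```text
time_s: 14.92
tool_pos: [514.6, -62.7, 212.4]
tcp_rot: [-0.0, 0.111, 0.994, 0.003]
ft_force: [-0.3, -0.0, -7.5]
grip_width: 23.3
grip_force: 83.6
scene (0.005, 0.6, 336, [226.2, 159.8])
top (0.0112, 0.3, 321, [288.5, 184.3])
t 15.03 alpha 0.0064 tcp [514.7 -63.1 212.3] jar-mat [  34. -354.] w 23 g 84 F [ 0.  -0.3 -8.7] cx [ 0.975 -0.221 -0.001]
c [-0.002  0.004]
now c -0.002 w 0.07 phi 0.013
targets [-0.027 -0.036 -0.027 -0.009  0.008  0.016  0.012  0.001] delta [-0.041 -0.009  0.009  0.018  0.017  0.008 -0.004 -0.011]
0.9 phi [ 0.011  0.004  0.001 -0.001 -0.007 -0.015 -0.017 -0.021]
1 phi [ 0.012  0.008  0.009  0.008  0.002 -0.006 -0.008 -0.012]
1.1 phi [0.013 0.013 0.018 0.02  0.016 0.01  0.01  0.01 ]
rows ax,ay: [(-0.04, 0.009), (-0.009, 0.002), (0.009, -0.002), (0.018, -0.004), (0.017, -0.004), (0.008, -0.002), (-0.004, 0.001), (-0.011, 0.002)]
```

```bash
python3 -m jog '[[[-0.04,0.009,0,-0.0004,0.004,0,-1],[-0.009,0.002,0,-0.001,0.010,0,-1],[0.009,-0.002,0,-0.0015,0.015,0,-1],[0.018,-0.004,0,-0.0015,0.015,0,-1],[0.016,-0.004,0,-0.001,0.010,0,-1],[0.004,-0.001,0,-0.0004,0.004,0,-1]]]'
python3 m.py .32 .35 .15 -.15 -.35 -.32 0 0
```

```text
time_s: 15.78
tool_pos: [508.8, -4.7, 212.3]
tcp_rot: [-0.0, 0.111, 0.994, 0.002]
ft_force: [0.7, -0.3, -8.0]
grip_width: 23.1
grip_force: 83.6
scene (0.0075, 0.5, 325, [244.6, 156.8])
top (0.0025, 2.5, 383, [270.8, 183.3])
t 15.88 alpha 0.0044 tcp [508.9  -5.1 212.3] jar-mat [  28. -296.] w 23 g 84 F [-0.3  0.  -8.4] cx [ 0.975 -0.221 -0.001]
c [ 0.003 -0.002]
now c -0.004 w 0.06 phi 0.009
targets [-0.024 -0.033 -0.024 -0.007  0.009  0.017  0.012  0.001] delta [-0.036 -0.009  0.009  0.017  0.016  0.008 -0.005 -0.011]
0.9 phi [ 0.008  0.003  0.002  0.001 -0.005 -0.012 -0.013 -0.017]
1 phi [ 0.009  0.007  0.01   0.01   0.005 -0.003 -0.005 -0.008]
1.1 phi [0.01  0.011 0.018 0.021 0.018 0.012 0.013 0.013]
rows ax,ay: [(-0.036, 0.008), (-0.009, 0.002), (0.009, -0.002), (0.017, -0.004), (0.016, -0.004), (0.008, -0.002), (-0.005, 0.001), (-0.011, 0.002)]
```

```bash
python3 -m jog '[[[-0.04,0.009,0,-0.0004,0.004,0,-1],[-0.009,0.002,0,-0.001,0.010,0,-1],[0.009,-0.002,0,-0.0015,0.015,0,-1],[0.018,-0.004,0,-0.0015,0.015,0,-1],[0.016,-0.004,0,-0.001,0.010,0,-1],[0.004,-0.001,0,-0.0004,0.004,0,-1]]]'
python3 m.py .32 .35 .15 -.15 -.35 -.32 0 0
```

```text
time_s: 16.62
tool_pos: [503.0, 53.3, 212.3]
tcp_rot: [0.0, 0.111, 0.994, 0.001]
ft_force: [0.1, -0.3, -8.9]
grip_width: 22.8
grip_force: 83.6
scene (-0.005, 0.4, 327, [263.5, 153.9])
top (0.0012, 0.1, 310, [252.3, 187.6])
t 16.73 alpha 0.0025 tcp [503.1  53.  212.3] jar-mat [  22. -238.] w 23 g 84 F [-0.   0.1 -8.9] cx [ 0.975 -0.221 -0.   ]
c [-0.008 -0.002]
now c -0.010 w 0.04 phi 0.000
targets [-0.018 -0.027 -0.02  -0.004  0.011  0.018  0.013  0.001] delta [-0.028 -0.009  0.007  0.016  0.015  0.007 -0.005 -0.012]
0.9 phi [ 0.002  0.001  0.002  0.002 -0.003 -0.009 -0.01  -0.014]
1 phi [ 0.003  0.004  0.009  0.01   0.005 -0.002 -0.004 -0.007]
1.1 phi [0.004 0.008 0.015 0.019 0.016 0.01  0.01  0.01 ]
rows ax,ay: [(-0.028, 0.006), (-0.009, 0.002), (0.007, -0.002), (0.016, -0.004), (0.015, -0.003), (0.007, -0.002), (-0.005, 0.001), (-0.012, 0.003)]
```

```bash
python3 -m jog '[[[-0.028,0.006,0,-0.0004,0.004,0,-1],[-0.009,0.002,0,-0.001,0.010,0,-1],[0.007,-0.002,0,-0.0015,0.015,0,-1],[0.016,-0.004,0,-0.0015,0.015,0,-1],[0.015,-0.003,0,-0.001,0.010,0,-1],[0.004,-0.001,0,-0.0004,0.004,0,-1]]]'
python3 m.py .32 .35 .15 -.15 -.35 -.32 0 0
```

```text
time_s: 17.48
tool_pos: [497.2, 111.4, 212.4]
tcp_rot: [0.001, 0.111, 0.994, 0.004]
ft_force: [-1.2, 0.1, -9.0]
grip_width: 22.8
grip_force: 83.6
scene (0.0025, 0.3, 330, [281.4, 151.0])
top (0.0, 0.1, 304, [234.3, 189.4])
t 17.57 alpha 0.0077 tcp [497.3 111.  212.3] jar-mat [  16. -180.] w 23 g 84 F [ 0.3 -0.4 -7.6] cx [ 0.975 -0.221  0.001]
c [-0.006 -0.008]
now c -0.010 w 0.06 phi 0.005
targets [-0.02  -0.03  -0.022 -0.006  0.01   0.017  0.012  0.001] delta [-0.036 -0.01   0.008  0.016  0.016  0.007 -0.005 -0.011]
0.9 phi [ 0.006  0.002  0.002  0.001 -0.004 -0.011 -0.013 -0.016]
1 phi [ 0.007  0.006  0.009  0.01   0.005 -0.003 -0.005 -0.008]
1.1 phi [0.008 0.01  0.017 0.021 0.017 0.011 0.011 0.012]
rows ax,ay: [(-0.035, 0.008), (-0.01, 0.002), (0.008, -0.002), (0.016, -0.004), (0.016, -0.004), (0.007, -0.002), (-0.005, 0.001), (-0.011, 0.002)]
```

```bash
python3 -m jog '[[[-0.035,0.008,0,-0.0004,0.004,0,-1],[-0.01,0.002,0,-0.001,0.010,0,-1],[0.008,-0.002,0,-0.0015,0.015,0,-1],[0.016,-0.004,0,-0.0015,0.015,0,-1],[0.016,-0.004,0,-0.001,0.010,0,-1],[0.004,-0.001,0,-0.0004,0.004,0,-1]]]'
python3 m.py .32 .35 .15 -.15 -.35 -.32 0 0
```

```text
time_s: 18.32
tool_pos: [491.4, 169.4, 212.3]
tcp_rot: [0.001, 0.111, 0.994, 0.004]
ft_force: [0.0, -0.5, -6.9]
grip_width: 23.2
grip_force: 83.6
scene (0.0062, 0.3, 323, [299.0, 148.2])
top (0.01, 0.2, 322, [217.0, 191.4])
t 18.43 alpha 0.0071 tcp [491.5 169.  212.3] jar-mat [  11. -122.] w 23 g 84 F [ 0.7  0.7 -7.9] cx [ 0.975 -0.221  0.002]
c [-0.001  0.002]
now c -0.002 w 0.07 phi 0.013
targets [-0.027 -0.036 -0.027 -0.009  0.008  0.016  0.012  0.001] delta [-0.042 -0.009  0.009  0.018  0.017  0.008 -0.004 -0.011]
0.9 phi [ 0.011  0.004  0.001 -0.001 -0.007 -0.015 -0.017 -0.021]
1 phi [ 0.012  0.008  0.009  0.008  0.003 -0.006 -0.008 -0.012]
1.1 phi [0.014 0.013 0.018 0.02  0.017 0.01  0.01  0.01 ]
rows ax,ay: [(-0.041, 0.009), (-0.009, 0.002), (0.009, -0.002), (0.018, -0.004), (0.017, -0.004), (0.008, -0.002), (-0.004, 0.001), (-0.011, 0.002)]
```

```bash
python3 -m jog '[[[-0.041,0.009,0,-0.0004,0.004,0,-1],[-0.009,0.002,0,-0.001,0.010,0,-1],[0.009,-0.002,0,-0.0015,0.015,0,-1],[0.018,-0.004,0,-0.0015,0.015,0,-1],[0.016,-0.004,0,-0.001,0.010,0,-1],[0.004,-0.001,0,-0.0004,0.004,0,-1]]]'
python3 m.py .32 .35 .15 -.15 -.35 -.32 0 0
```

```text
time_s: 19.18
tool_pos: [485.6, 227.4, 212.3]
tcp_rot: [0.001, 0.111, 0.994, 0.002]
ft_force: [-0.2, 0.5, -6.9]
grip_width: 23.1
grip_force: 83.6
scene (-0.0075, 0.1, 318, [317.4, 145.4])
top (-0.0025, 0.1, 319, [198.6, 192.9])
t 19.27 alpha 0.0041 tcp [485.7 227.  212.3] jar-mat [  5. -64.] w 23 g 84 F [ 0.  -0.4 -8. ] cx [ 0.975 -0.221  0.002]
c [-0.012 -0.007]
now c -0.015 w 0.04 phi -0.003
targets [-0.015 -0.024 -0.018 -0.003  0.011  0.018  0.013  0.001] delta [-0.027 -0.009  0.006  0.015  0.014  0.007 -0.005 -0.012]
0.9 phi [-0.     0.     0.003  0.003 -0.002 -0.009 -0.01  -0.014]
1 phi [ 0.     0.004  0.009  0.01   0.005 -0.003 -0.004 -0.007]
1.1 phi [0.001 0.007 0.015 0.019 0.016 0.009 0.009 0.009]
rows ax,ay: [(-0.026, 0.006), (-0.009, 0.002), (0.006, -0.001), (0.015, -0.003), (0.014, -0.003), (0.007, -0.002), (-0.005, 0.001), (-0.012, 0.003)]
```

Last hop, about 62 mm.

```bash
python3 -m jog '[[[-0.027,0.006,0,-0.0004,0.004,0,-1],[-0.009,0.002,0,-0.001,0.011,0,-1],[0.006,-0.001,0,-0.0015,0.016,0,-1],[0.015,-0.003,0,-0.0015,0.016,0,-1],[0.015,-0.003,0,-0.001,0.011,0,-1],[0.004,-0.001,0,0,0.004,0,-1]]]'
python3 m.py
```

```text
time_s: 20.02
tool_pos: [480.1, 289.6, 212.3]
tcp_rot: [0.001, 0.111, 0.994, 0.004]
ft_force: [-0.6, -0.1, -8.0]
grip_width: 23.1
grip_force: 83.6
scene (-0.005, 0.2, 324, [336.1, 142.9])
top (-0.0062, 0.1, 334, [179.2, 194.6])
t 20.12 alpha 0.0079 tcp [480.4 289.  212.3] jar-mat [-0. -2.] w 23 g 84 F [ 0.5 -0.2 -7.8] cx [ 0.975 -0.221  0.002]
c [-0.014 -0.015]
now c -0.018 w 0.05 phi -0.002
targets [ 0.009  0.004  0.002  0.001  0.     0.    -0.    -0.   ] delta [-0.007 -0.005 -0.002 -0.001 -0.001  0.    -0.     0.   ]
0.9 phi [0.001 0.002 0.001 0.001 0.001 0.    0.    0.   ]
1 phi [0.001 0.001 0.001 0.001 0.001 0.001 0.001 0.001]
1.1 phi [0.001 0.001 0.001 0.001 0.001 0.001 0.001 0.001]
rows ax,ay: [(-0.007, 0.002), (-0.005, 0.001), (-0.002, 0.0), (-0.001, 0.0), (-0.001, 0.0), (0.0, -0.0), (-0.0, 0.0), (0.0, -0.0)]
```

Over the mat and calm. Holding now with corrections.

```bash
python3 -m jog '[[[-0.007,0.002,0,0,0,0,-1],[-0.005,0.001,0,0,0,0,-1],[-0.002,0,0,0,0,0,-1],[-0.001,0,0,0,0,0,-1],[0,0,0,0,0,0,-1]]]'
python3 m.py
```

```text
time_s: 20.75
tool_pos: [480.4, 289.0, 212.3]
tcp_rot: [0.001, 0.111, 0.994, -0.004]
ft_force: [1.0, 0.6, -7.8]
grip_width: 23.1
grip_force: 83.5
scene (-0.0287, 0.2, 323, [336.9, 142.9])
top (-0.0262, 0.1, 329, [178.6, 194.4])
t 20.85 alpha -0.0073 tcp [480.4 289.  212.3] jar-mat [-1. -3.] w 23 g 84 F [ 0.   0.5 -8.3] cx [ 0.975 -0.221  0.002]
c [-0.021 -0.019]
now c -0.031 w -0.04 phi -0.030
targets [0.025 0.025 0.018 0.011 0.006 0.003 0.001 0.   ] delta [ 0.024  0.    -0.007 -0.007 -0.005 -0.003 -0.002 -0.001]
0.9 phi [-0.022 -0.006  0.003  0.007  0.009  0.01   0.011  0.011]
1 phi [-0.023 -0.009 -0.     0.003  0.004  0.005  0.005  0.006]
1.1 phi [-0.024 -0.011 -0.005 -0.002 -0.002 -0.003 -0.005 -0.007]
rows ax,ay: [(0.024, -0.005), (0.0, -0.0), (-0.007, 0.002), (-0.007, 0.002), (-0.005, 0.001), (-0.003, 0.001), (-0.002, 0.0), (-0.001, 0.0)]
```

```bash
python3 -m jog '[[[0.024,-0.005,0,0,0,0,-1],[0,0,0,0,0,0,-1],[-0.007,0.002,0,0,0,0,-1],[-0.006,0.001,0,0,0,0,-1],[-0.004,0.001,0,0,0,0,-1]]]'
python3 m.py
```

```text
time_s: 21.48
tool_pos: [480.3, 289.3, 212.3]
tcp_rot: [0.001, 0.111, 0.994, -0.0]
ft_force: [0.4, -0.1, -8.0]
grip_width: 23.3
grip_force: 83.5
scene (0.0125, 0.4, 321, [334.9, 143.0])
top (0.02, 0.2, 326, [180.7, 195.0])
t 21.57 alpha -0.0003 tcp [480.3 289.3 212.3] jar-mat [-1. -2.] w 24 g 83 F [ 0.3  0.3 -9. ] cx [ 0.975 -0.221  0.001]
c [0.013 0.021]
now c 0.013 w 0.06 phi 0.021
targets [-0.014 -0.016 -0.012 -0.007 -0.004 -0.002 -0.001 -0.   ] delta [-0.022 -0.002  0.004  0.005  0.003  0.002  0.001  0.001]
0.9 phi [ 0.016  0.005 -0.002 -0.005 -0.007 -0.007 -0.008 -0.009]
1 phi [ 0.017  0.006  0.    -0.002 -0.003 -0.004 -0.005 -0.005]
1.1 phi [0.017 0.008 0.003 0.001 0.001 0.002 0.002 0.003]
rows ax,ay: [(-0.021, 0.005), (-0.002, 0.0), (0.004, -0.001), (0.005, -0.001), (0.003, -0.001), (0.002, -0.0), (0.001, -0.0), (0.001, -0.0)]
```

```bash
python3 -m jog '[[[-0.018,0.004,0,0,0,0,-1],[-0.001,0,0,0,0,0,-1],[0.004,-0.001,0,0,0,0,-1],[0.004,-0.001,0,0,0,0,-1],[0.002,0,0,0,0,0,-1]]]'
python3 m.py
```

```text
time_s: 22.2
tool_pos: [480.4, 288.8, 212.3]
tcp_rot: [0.0, 0.111, 0.994, -0.005]
ft_force: [-0.2, -0.1, -8.2]
grip_width: 22.9
grip_force: 83.4
scene (0.0087, 0.3, 319, [334.8, 143.0])
top (0.02, 0.1, 335, [181.0, 194.8])
t 22.30 alpha -0.0094 tcp [480.4 288.8 212.3] jar-mat [-1. -3.] w 23 g 83 F [ 0.2  0.4 -8.2] cx [ 0.975 -0.221  0.001]
c [0.018 0.029]
now c 0.017 w 0.02 phi 0.016
targets [-0.013 -0.013 -0.009 -0.006 -0.003 -0.002 -0.001 -0.   ] delta [-0.012  0.     0.004  0.003  0.003  0.001  0.001  0.001]
0.9 phi [ 0.011  0.003 -0.001 -0.004 -0.005 -0.005 -0.006 -0.006]
1 phi [ 0.012  0.004  0.    -0.001 -0.002 -0.003 -0.003 -0.003]
1.1 phi [0.012 0.006 0.003 0.001 0.001 0.002 0.002 0.003]
rows ax,ay: [(-0.011, 0.003), (0.0, -0.0), (0.004, -0.001), (0.003, -0.001), (0.003, -0.001), (0.001, -0.0), (0.001, -0.0), (0.001, -0.0)]
```

```bash
python3 -m jog '[[[-0.012,0.003,0,0,0,0,-1],[0,0,0,0,0,0,-1],[0.004,-0.001,0,0,0,0,-1],[0.003,-0.001,0,0,0,0,-1],[0.002,0,0,0,0,0,-1],[0.001,0,0,0,0,0,-1]]]'
python3 m.py
```

```text
time_s: 23.05
tool_pos: [480.4, 288.9, 212.3]
tcp_rot: [-0.0, 0.111, 0.994, -0.006]
ft_force: [0.2, 0.1, -8.1]
grip_width: 22.8
grip_force: 83.5
scene (0.005, 0.3, 317, [335.0, 143.0])
top (0.0087, 0.0, 328, [180.5, 194.6])
t 23.15 alpha -0.0116 tcp [480.4 288.9 212.3] jar-mat [-1. -3.] w 23 g 84 F [-0.5  0.2 -8.7] cx [ 0.975 -0.221  0.001]
c [0.017 0.02 ]
now c 0.010 w -0.00 phi 0.007
targets [-0.007 -0.006 -0.004 -0.002 -0.001 -0.001 -0.     0.   ] delta [-0.003  0.001  0.002  0.002  0.001  0.     0.001  0.   ]
0.9 phi [ 0.004  0.001 -0.001 -0.002 -0.002 -0.002 -0.002 -0.002]
1 phi [ 0.004  0.001 -0.    -0.001 -0.001 -0.001 -0.001 -0.001]
1.1 phi [0.004 0.002 0.    0.    0.    0.    0.001 0.001]
rows ax,ay: [(-0.003, 0.001), (0.001, -0.0), (0.002, -0.0), (0.002, -0.0), (0.001, -0.0), (0.0, -0.0), (0.001, -0.0), (0.0, -0.0)]
```

```bash
python3 -m jog '[[[-0.003,0.001,0,0,0,0,-1],[0.001,0,0,0,0,0,-1],[0.002,0,0,0,0,0,-1],[0.001,0,0,0,0,0,-1],[0.001,0,0,0,0,0,-1],[0,0,0,0,0,0,-1]]]'
python3 m.py
```

```text
time_s: 23.9
tool_pos: [480.4, 288.9, 212.3]
tcp_rot: [-0.001, 0.111, 0.994, -0.005]
ft_force: [-0.1, -0.7, -8.9]
grip_width: 23.4
grip_force: 83.6
scene (0.0062, 0.3, 321, [335.0, 143.1])
top (0.0112, 0.0, 332, [180.6, 194.7])
t 24.00 alpha -0.0099 tcp [480.3 289.  212.3] jar-mat [-1. -3.] w 23 g 84 F [-0.6 -0.  -8.6] cx [ 0.975 -0.221 -0.001]
c [0.016 0.021]
now c 0.011 w 0.01 phi 0.009
targets [-0.008 -0.008 -0.005 -0.003 -0.002 -0.001 -0.    -0.   ] delta [-0.006  0.     0.003  0.002  0.001  0.001  0.001  0.   ]
0.9 phi [ 0.006  0.002 -0.001 -0.002 -0.002 -0.003 -0.003 -0.003]
1 phi [ 0.007  0.002  0.    -0.    -0.001 -0.001 -0.001 -0.001]
1.1 phi [0.007 0.003 0.002 0.001 0.001 0.002 0.002 0.003]
rows ax,ay: [(-0.006, 0.001), (0.0, -0.0), (0.003, -0.001), (0.002, -0.0), (0.001, -0.0), (0.001, -0.0), (0.001, -0.0), (0.0, -0.0)]
```

```bash
python3 -m jog '[[[-0.006,0.001,0,0,0,0,-1],[0,0,0,0,0,0,-1],[0.003,-0.001,0,0,0,0,-1],[0.002,0,0,0,0,0,-1],[0.001,0,0,0,0,0,-1],[0,0,0,0,0,0,-1]]]'
python3 m.py
```

```text
time_s: 24.75
tool_pos: [480.4, 288.9, 212.3]
tcp_rot: [-0.001, 0.111, 0.994, -0.005]
ft_force: [-0.7, 0.8, -7.9]
grip_width: 22.8
grip_force: 83.5
scene (0.0087, 0.3, 320, [334.9, 143.1])
top (0.0162, 0.0, 336, [180.8, 194.7])
t 24.85 alpha -0.0099 tcp [480.4 289.  212.3] jar-mat [-1. -3.] w 23 g 83 F [ 0.6 -0.5 -8. ] cx [ 0.975 -0.221 -0.   ]
c [0.019 0.026]
now c 0.015 w 0.01 phi 0.013
targets [-0.012 -0.011 -0.008 -0.005 -0.003 -0.001 -0.    -0.   ] delta [-0.01   0.001  0.003  0.003  0.002  0.002  0.001  0.   ]
0.9 phi [ 0.009  0.002 -0.002 -0.004 -0.004 -0.005 -0.005 -0.005]
1 phi [ 0.01   0.003 -0.    -0.002 -0.003 -0.003 -0.003 -0.003]
1.1 phi [0.01  0.005 0.002 0.001 0.    0.001 0.001 0.002]
rows ax,ay: [(-0.01, 0.002), (0.001, -0.0), (0.003, -0.001), (0.003, -0.001), (0.002, -0.0), (0.002, -0.0), (0.001, -0.0), (0.0, -0.0)]
```

```bash
python3 -m jog '[[[-0.011,0.002,0,0,0,0,-1],[0.001,0,0,0,0,0,-1],[0.003,-0.001,0,0,0,0,-1],[0.003,0,0,0,0,0,-1],[0.001,0,0,0,0,0,-1],[0,0,0,0,0,0,-1]]]'
python3 m.py
```

```text
time_s: 25.6
tool_pos: [480.4, 288.9, 212.3]
tcp_rot: [-0.001, 0.111, 0.994, -0.006]
ft_force: [-0.0, -0.1, -7.8]
grip_width: 23.3
grip_force: 83.6
scene (-0.0087, 0.3, 317, [335.7, 143.2])
top (0.0, 0.1, 332, [180.1, 194.6])
t 25.70 alpha -0.0131 tcp [480.4 288.9 212.3] jar-mat [-1. -3.] w 24 g 84 F [ 0.3  0.9 -8.2] cx [ 0.975 -0.221 -0.001]
c [0.004 0.013]
now c -0.001 w -0.03 phi -0.006
targets [0.003 0.004 0.004 0.002 0.001 0.001 0.    0.   ] delta [ 0.008  0.001  0.    -0.002 -0.001  0.    -0.001  0.   ]
0.9 phi [-0.005 -0.002  0.     0.001  0.002  0.002  0.002  0.002]
1 phi [-0.006 -0.003 -0.001  0.     0.     0.001  0.001  0.001]
1.1 phi [-0.006 -0.003 -0.001 -0.001 -0.001 -0.001 -0.002 -0.003]
rows ax,ay: [(0.008, -0.002), (0.001, -0.0), (0.0, -0.0), (-0.002, 0.0), (-0.001, 0.0), (0.0, -0.0), (-0.001, 0.0), (0.0, -0.0)]
```

```bash
python3 -m jog '[[[0.007,-0.002,0,0,0,0,-1],[0,0,0,0,0,0,-1],[-0.001,0,0,0,0,0,-1],[-0.002,0,0,0,0,0,-1],[-0.001,0,0,0,0,0,-1],[0,0,0,0,0,0,-1]]]'
python3 m.py
```

```text
time_s: 26.45
tool_pos: [480.3, 289.1, 212.3]
tcp_rot: [-0.0, 0.111, 0.994, -0.005]
ft_force: [0.8, 0.1, -7.6]
grip_width: 23.1
grip_force: 83.5
scene (0.01, 0.4, 323, [334.9, 143.1])
top (0.0125, 0.0, 330, [180.6, 194.7])
t 26.55 alpha -0.0097 tcp [480.4 289.  212.3] jar-mat [-1. -3.] w 23 g 84 F [ 0.5 -0.5 -8.2] cx [ 0.975 -0.221  0.   ]
c [0.02  0.022]
now c 0.014 w 0.01 phi 0.012
targets [-0.011 -0.01  -0.007 -0.004 -0.002 -0.001 -0.    -0.   ] delta [-0.009  0.001  0.003  0.003  0.002  0.001  0.001  0.   ]
0.9 phi [ 0.008  0.002 -0.002 -0.003 -0.003 -0.004 -0.004 -0.004]
1 phi [ 0.008  0.003 -0.    -0.001 -0.002 -0.002 -0.002 -0.002]
1.1 phi [0.009 0.004 0.001 0.001 0.001 0.001 0.002 0.003]
rows ax,ay: [(-0.009, 0.002), (0.001, -0.0), (0.003, -0.001), (0.003, -0.001), (0.002, -0.0), (0.001, -0.0), (0.001, -0.0), (0.0, -0.0)]
```

```bash
python3 -m jog '[[[-0.008,0.002,0,0,0,0,-1],[0,0,0,0,0,0,-1],[0.003,-0.001,0,0,0,0,-1],[0.002,0,0,0,0,0,-1],[0.001,0,0,0,0,0,-1],[0,0,0,0,0,0,-1]]]'
python3 m.py
```

```text
time_s: 27.3
tool_pos: [480.4, 288.9, 212.3]
tcp_rot: [-0.001, 0.111, 0.994, -0.006]
ft_force: [0.2, -0.1, -8.0]
grip_width: 23.2
grip_force: 83.5
scene (0.0037, 0.3, 320, [335.1, 143.1])
top (0.0087, 0.0, 328, [180.5, 194.6])
t 27.40 alpha -0.0119 tcp [480.4 288.9 212.3] jar-mat [-1. -3.] w 23 g 84 F [ 0.3 -0.4 -8.6] cx [ 0.975 -0.221 -0.   ]
c [0.016 0.021]
now c 0.010 w -0.01 phi 0.006
targets [-0.006 -0.005 -0.003 -0.002 -0.001 -0.001 -0.     0.   ] delta [-0.002  0.001  0.002  0.001  0.001  0.     0.001  0.   ]
0.9 phi [ 0.004  0.001 -0.    -0.    -0.001 -0.001 -0.001 -0.001]
1 phi [0.004 0.002 0.001 0.    0.    0.    0.    0.001]
1.1 phi [0.004 0.002 0.001 0.001 0.002 0.002 0.003 0.004]
rows ax,ay: [(-0.002, 0.0), (0.001, -0.0), (0.002, -0.0), (0.001, -0.0), (0.001, -0.0), (0.0, -0.0), (0.001, -0.0), (0.0, -0.0)]
```

```bash
python3 -m jog '[[[-0.002,0,0,0,0,0,-1],[0,0,0,0,0,0,-1],[0.001,0,0,0,0,0,-1],[0.001,0,0,0,0,0,-1],[0,0,0,0,0,0,-1],[0,0,0,0,0,0,-1]]]'
python3 m.py
```

```text
time_s: 28.15
tool_pos: [480.4, 289.0, 212.3]
tcp_rot: [-0.001, 0.111, 0.994, -0.006]
ft_force: [0.1, -0.7, -7.7]
grip_width: 22.9
grip_force: 83.5
scene (-0.0013, 0.3, 311, [335.4, 143.1])
top (0.0087, 0.0, 327, [180.5, 194.7])
t 28.25 alpha -0.0119 tcp [480.4 289.  212.3] jar-mat [-1. -3.] w 23 g 84 F [-0.2  0.2 -8.7] cx [ 0.975 -0.221 -0.   ]
c [0.011 0.021]
now c 0.007 w -0.01 phi 0.003
targets [-0.004 -0.003 -0.002 -0.001 -0.001 -0.    -0.     0.   ] delta [-0.     0.001  0.001  0.001  0.     0.001  0.     0.   ]
0.9 phi [ 0.002  0.    -0.    -0.001 -0.001 -0.001 -0.001 -0.001]
1 phi [ 0.002  0.001 -0.    -0.    -0.001 -0.001 -0.    -0.   ]
1.1 phi [0.002 0.001 0.    0.    0.    0.    0.    0.001]
rows ax,ay: [(-0.0, 0.0), (0.001, -0.0), (0.001, -0.0), (0.001, -0.0), (0.0, -0.0), (0.001, -0.0), (0.0, -0.0), (0.0, -0.0)]
```

```bash
python3 -c "
from station import workorder
print(workorder.hand_in())"
```

```text
the job is handed in; nothing more can be done
None
```

I handed the job in with the carrier still gripped in the air over the blue mat. The jar had been held within 0.03 rad of upright, about 3 mm from the mat's middle, for just over 8 s; no verdict came back.

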